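# Stir the craft beads and hang the spoon back

## Robot

A 7-joint arm with a two-finger parallel gripper is mounted at the origin on the work surface. World frame = base frame: x ahead of the robot, y to its left, z up, the work surface at z = 0. Lengths are in mm, angles in rad, forces in N, time in s.
With the tool pointing down it reaches from about 425 to 825 mm from the base axis. Payload 3.6 kg.
Tool frame: the origin (TCP) lies at the very end of the fingers, on their centre line; the grasp point (between the pads) lies 19 mm behind it (arm.grip_depth is the distance from the TCP to the grasp point, in mm); z points along the fingers, y is the direction in which the jaws open and shut (so a half turn about z gives the same grasp; the last joint's range is limited). The gripper opens to 93 mm and grips with 3 to 60 N. Pads are 15 mm wide; open, the fingers measure 128 mm over their backs; the gripper's body (75 mm by 188 mm) begins 65 mm behind the grasp point.
Start: joints at [-1.347, 0.615, -0.013, 1.423, 0.008, 1.103, -0.04], TCP at [161.284, 629.642, 218.64] pointing down, gripper open.
Joint ranges: [-3.12, 3.12], [-0.3, 2.06], [-1.34, 1.32], [0.26, 2.42], [-1.36, 4.5], [0.01, 1.98], [-2.84, 2.84]. Speed limits (rad/s): [2.79, 2.79, 3.14, 3.14, 3.14, 3.14, 3.14].

## Interface

Orientations are given as [roll, pitch, yaw] about the fixed x, y, z axes, in that order (R = Rz(yaw) Ry(pitch) Rx(roll)).
In Python, from plant import status, eyes, ticket, nets, arm gives the robot as it stands.
- The arm moves only by the tool jog_arm, never from a script. Its argument "series" is one flat list of numbers, 7 for each row, row after row: the shift along the tool's x, y, z in m, then the turn, a rotation vector about the tool's x, y, z in degrees, then the opening, from 0 (shut) to 1 (fully open). A call has exactly 10 rows; each row is the pose to reach, as a shift and turn from the pose measured when the call began, along the tool's axes at that moment; what a row does not reach only later rows make up. A row lasts 1/8 s, in which the tool goes at most 62.5 mm and 10.7 degrees, less where a joint would pass 70% of its speed; a pose out of reach is approached as far as the arm can. A call with a gripper value outside its range is refused whole. The fingers move at their own pace and stop on an object; the grip force is fixed at half the most. Time passes only in rows, so rows that repeat a pose let the fingers close, or fill a call up. It gives the time, the measured TCP pose, the force and the opening at its end, in the units of the state.
- status.observe(): the state, without advancing time (a new reading comes with each control period).
- eyes.capture(name): name is "scene" or "top"; returns a dict with "image" (480x640x3 uint8, red, green, blue), "fov_y" (degrees; the focal length in pixels is half the picture's height over the tangent of half this angle, whatever the lens; pixels are square), "cx", "cy" (the principal point, pixels), "rvec" (rotation vector, rad) and "tvec" (3), from world to camera coordinates, as OpenCV has them. Camera axes: x right, y down, z forward; pixel columns grow to the right and rows downward; lengths in mm; the calibration is good to about 2 mm. A picture is of the moment at which its call begins. There is no depth.
- ticket.close_job(): hands the job in, once; it reports no verdict.
Trained networks look in the newest picture that a camera, given by its name, has taken for a name from the list of things; names that differ only in an ending like _2 or _b are one class to them, and where a whole thing is asked for, a point or a joint stands for the part that bears it (a point fixed in the world has none). Each returns a list of dicts, best first, with "p" (0 to 1); they miss things now and then, are a little off and sometimes report something else, mostly with a low value. They report only what shows in the picture. A call takes as long as a camera call.
- nets.spot_in(query, camera): "centre" ([x, y, z] in mm, in world coordinates, good to about 4 mm: the middle of the surface that is visible of it).
- nets.cut_out(query, camera): "mask" (480x640 bool, what is visible of it).
The state is a dict: "time_s": time; "joint_pos": joint angles; "joint_vel": joint speeds; "joint_torque": joint torques, N m; "position": TCP position; "orientation": TCP orientation; "force": force on the tool from outside, world axes, zero at the start; "moment": the same for the moment, N m; "finger_gap": finger opening in mm.
Only numpy, scipy, OpenCV 4.12 (cv2) and the standard library are available. Lean on these libraries where they do the work, as an engineer would, in place of code of your own. Each camera call takes 0.05 s, during which the arm holds its last target.

## Task

Take the wooden spoon off its stand, put its head down among the beads, close to the bottom of the bowl, and stir them two full turns counter-clockwise (seen from above), starting at the bowl's handle tab and finishing back at it, in wide rounds so that the beads really get moved about. Keep all the beads in the bowl, then hang the spoon back on its stand, upright, with its cross-bar down in both notches of the fork, and let go. Leave the other things on the table where they are.

Things in the scene. Friction and masses are not known exactly. Their poses are not given: they have to be found in the camera images.
- spoon_handle (a point): Centre of the handle of a wooden spoon, 173 mm long, about 80 g, that starts hanging upright in its stand, head down. The handle is a square bar 20 x 20 mm, 62 mm tall (from 31 mm below this point to the top end 31 mm above). Axes: z up along the spoon to the handle's end, y along the cross-bar, x square to the head's flat face; the handle's flats are square to x and y.
- spoon_bar (a point): Centre of the spoon's cross-bar, 34 mm below the handle's centre, just under the handle: 58 mm long (y), 16 mm wide (x), 10 mm high. Axes as the spoon's. Between it and the head is a round shaft of 14 mm diameter.
- spoon_tip (a point): Lowest point of the spoon's head, 142 mm below the handle's centre. The head is a flat upright disc 38 mm in diameter (across y) and 14 mm thick (x), with its centre 19 mm above this point. Axes as the spoon's.
- spoon: The same wooden spoon, origin at the tip of its head, axes as above.
- stand: Plywood spoon stand, fixed to the table; origin on the table under the seat. A post at the back (+x) carries a level two-pronged fork that is open to -x, roughly towards the robot. Slot 24 mm wide, prongs 14 mm wide, their tops 125 mm above the table; they end 35 mm in front (-x) of the seat, the post's near face is 51 mm behind it. Base board 10 mm thick, reaching 45 mm in front. y across the fork, z up.
- seat (a point): Where the cross-bar's centre lies when hung: midway between the prongs, 5 mm above their tops, axes as the stand's. Here each prong has two rounded ribs, 6 mm high, that leave a notch 23 mm wide for the bar: it lies across both prongs (spoon y along stand y, either way round), the shaft in the slot and the spoon's tip 22 mm above the table.
- fork_mouth (a point): Middle of the fork's open end, level with the prongs' tops, 35 mm in front (-x) of the seat. To leave, raise the spoon about 12 mm (more than 6), then slide it 75 mm or more from the seat out through this open end; the head is wider than the slot and cannot be pulled up through it. Hanging up is the reverse.
- bowl_floor (a point): Centre of the inner floor of a round white mixing bowl, 14 mm above the table; the bowl is stuck fast by a suction foot. Inner radius 71 mm at the floor, 81 mm from 6 mm up, 87 mm at the rim, which is 61 mm above this point (outer radius there 92 mm). z up; the bowl's one handle tab is on the +x side. Counter-clockwise seen from above runs from +x to +y.
- bowl_tab (a point): Centre of the round end of the bowl's flat handle tab, 134 mm from the bowl's centre, 68 mm above the table; the tab is 34 mm wide and 9 mm thick.
- bead0_c (a point): Centre of a chunky wooden bead (a ball 29 mm in diameter, 12 g). The seven beads start in a heap, one in the bowl's middle and six around it, 40 mm from the centre, from 65 to 295 degrees counter-clockwise from the handle tab: the floor near the tab is free for the spoon to go in, 42 mm from the centre.
- bead1_c (a point): Centre of a chunky wooden bead (a ball 29 mm in diameter, 12 g). The seven beads start in a heap, one in the bowl's middle and six around it, 40 mm from the centre, from 65 to 295 degrees counter-clockwise from the handle tab: the floor near the tab is free for the spoon to go in, 42 mm from the centre.
- bead2_c (a point): Centre of a chunky wooden bead (a ball 29 mm in diameter, 12 g). The seven beads start in a heap, one in the bowl's middle and six around it, 40 mm from the centre, from 65 to 295 degrees counter-clockwise from the handle tab: the floor near the tab is free for the spoon to go in, 42 mm from the centre.
- bead3_c (a point): Centre of a chunky wooden bead (a ball 29 mm in diameter, 12 g). The seven beads start in a heap, one in the bowl's middle and six around it, 40 mm from the centre, from 65 to 295 degrees counter-clockwise from the handle tab: the floor near the tab is free for the spoon to go in, 42 mm from the centre.
- bead4_c (a point): Centre of a chunky wooden bead (a ball 29 mm in diameter, 12 g). The seven beads start in a heap, one in the bowl's middle and six around it, 40 mm from the centre, from 65 to 295 degrees counter-clockwise from the handle tab: the floor near the tab is free for the spoon to go in, 42 mm from the centre.
- bead5_c (a point): Centre of a chunky wooden bead (a ball 29 mm in diameter, 12 g). The seven beads start in a heap, one in the bowl's middle and six around it, 40 mm from the centre, from 65 to 295 degrees counter-clockwise from the handle tab: the floor near the tab is free for the spoon to go in, 42 mm from the centre.
- bead6_c (a point): Centre of a chunky wooden bead (a ball 29 mm in diameter, 12 g). The seven beads start in a heap, one in the bowl's middle and six around it, 40 mm from the centre, from 65 to 295 degrees counter-clockwise from the handle tab: the floor near the tab is free for the spoon to go in, 42 mm from the centre.
- glue0: Bystander: glue stick, standing, 30 mm in diameter, 95 mm tall, between bowl and stand; origin at the centre of its underside. Not to be disturbed.
- glue1: Bystander: glue stick, standing, 30 mm in diameter, 95 mm tall, at the back; origin at the centre of its underside. Not to be disturbed.
- glue2: Bystander: glue stick, standing, 30 mm in diameter, 95 mm tall, at the back; origin at the centre of its underside. Not to be disturbed.
- tape: Bystander: cardboard tape core lying flat, 84 mm in diameter, 24 mm high, between bowl and stand; origin at the centre of its underside. Not to be disturbed.
- punch: Bystander: hole punch, 115 x 55 x 58 mm, at the left; origin at the centre of its underside. Not to be disturbed.
- paint: Bystander: paint bottle, standing, 64 mm in diameter, 150 mm tall, at the right; origin at the centre of its underside. Not to be disturbed.

How it is judged (in metres and radians):
On the way, in this order (a step that is already met when the one before it is completed fails the run):
1. the spoon is taken off its stand (distance between spoon_bar and seat above 0.08 m), for 0.1 s.
2. first turn: the spoon's head is down among the beads, at the handle (x of spoon_tip in the frame of bowl_floor between 0.018 and 0.08 m and y of spoon_tip in the frame of bowl_floor between -0.018 and 0.018 m and z of spoon_tip in the frame of bowl_floor below 0.018 m), for 0.02 s.
3. first turn: the spoon's head is down among the beads, a quarter turn on from the handle (y of spoon_tip in the frame of bowl_floor between 0.018 and 0.08 m and x of spoon_tip in the frame of bowl_floor between -0.018 and 0.018 m and z of spoon_tip in the frame of bowl_floor below 0.018 m), for 0.02 s.
4. first turn: the spoon's head is down among the beads, opposite the handle (x of spoon_tip in the frame of bowl_floor between -0.08 and -0.018 m and y of spoon_tip in the frame of bowl_floor between -0.018 and 0.018 m and z of spoon_tip in the frame of bowl_floor below 0.018 m), for 0.02 s.
5. first turn: the spoon's head is down among the beads, three quarters of a turn on from the handle (y of spoon_tip in the frame of bowl_floor between -0.08 and -0.018 m and x of spoon_tip in the frame of bowl_floor between -0.018 and 0.018 m and z of spoon_tip in the frame of bowl_floor below 0.018 m), for 0.02 s.
6. second turn: the spoon's head is down among the beads, at the handle (all of step 2), for 0.02 s.
7. second turn: the spoon's head is down among the beads, a quarter turn on from the handle (all of step 3), for 0.02 s.
8. second turn: the spoon's head is down among the beads, opposite the handle (all of step 4), for 0.02 s.
9. second turn: the spoon's head is down among the beads, three quarters of a turn on from the handle (all of step 5), for 0.02 s.
10. back at the handle after two turns, with beads on every side of the heap 12 mm or more from where they began (all of step 6 and distance of any of bead1_c, bead2_c from where it was at the start of the episode above 0.012 m and distance of any of bead3_c, bead4_c from where it was at the start of the episode above 0.012 m and distance of any of bead5_c, bead6_c from where it was at the start of the episode above 0.012 m), for 0.02 s.
At the end, for the whole second after the job is handed in: Spoon released and still on its stand: cross-bar within 6 mm of the seat sideways, 3 mm above or 4 mm below it, within 0.2 rad along the notches, upright within 0.15 rad; all beads in the bowl: within 80 mm of its axis, less than 60 mm above its floor (horizontal distance between spoon_bar and seat below 0.006 m and z of spoon_bar in the frame of seat between -0.004 and 0.003 m and angle between the y axis of spoon_bar and the y axis of seat, either way round below 0.2 rad and angle between spoon_bar's own z axis and vertical below 0.15 rad and linear speed of spoon below 0.1 m/s and horizontal distance between each of bead0_c, bead1_c, bead2_c, bead3_c, bead4_c, bead5_c, bead6_c and bowl_floor below 0.08 m and z of each of bead0_c, bead1_c, bead2_c, bead3_c, bead4_c, bead5_c, bead6_c in the frame of bowl_floor below 0.06 m); the robot touches nothing.
It fails at once if a bead leaves the bowl (horizontal distance between any of bead0_c, bead1_c, bead2_c, bead3_c, bead4_c, bead5_c, bead6_c and bowl_floor above 0.09 m).
It fails at once if another thing on the table is shifted by more than 30 mm (distance of any of glue0, glue1, glue2, tape, punch, paint from where it was at the start of the episode above 0.03 m).
It also fails if it takes over 72 s, if anything falls off the work surface, if the arm or the gripper's body presses on something with over 40 N, if the wrist force passes 120 N, or if a joint passes its speed limit or range.

## Working session

There is one attempt and no reset: what is moved stays moved. The work goes in short steps, Python scripts to look and compute and a tool call to move; the robot and the scene stay as the last step left them, time stands still between calls to the robot, and variables do not carry over. Pictures are saved under pics/ and viewed, and the job is handed in when it is done.

Besides the shell and the picture viewer there is one more tool, called after "Call:" as name(argument=value, ...), one argument or row to a line, values as JSON. jog_arm: Moves the arm, as the interface text tells. Its arguments: {"type":"object","properties":{"series":{"type":"array"}},"required":["series"]}

```bash
ls; mkdir -p pics; cat > h.py <<'E'
import numpy as np, cv2
from plant import status, eyes, ticket, nets, arm
from scipy.spatial.transform import Rotation as R
def cap(n,fn=None):
    c=eyes.capture(n)
    if fn: cv2.imwrite('pics/'+fn,cv2.cvtColor(c['image'],cv2.COLOR_RGB2BGR))
    c['f']=240/np.tan(np.radians(c['fov_y'])/2)
    c['R']=R.from_rotvec(np.array(c['rvec']).ravel()).as_matrix(); c['t']=np.array(c['tvec']).ravel()
    return c
def proj(c,p):
    q=c['R']@np.array(p,float)+c['t']; return c['f']*q[:2]/q[2]+[c['cx'],c['cy']]
def ray(c,u,v,z):
    d=c['R'].T@np.array([(u-c['cx'])/c['f'],(v-c['cy'])/c['f'],1]); o=-c['R'].T@c['t']
    return o+d*(z-o[2])/d[2]
E
python3 - <<'E'
from h import *
s=status.observe(); print({k:np.round(v,3) for k,v in s.items()})
for n in ['scene','top']:
    c=cap(n,n+'0.png'); print(n,c['fov_y'],c['cx'],c['cy'],np.round(-c['R'].T@c['t']),c['rvec'])
    for q in ['spoon_handle','spoon_bar','spoon','stand','seat','fork_mouth','bowl_floor','bowl_tab','bead0_c','glue0','tape','punch','paint']:
        try: print(q,[(round(d['p'],2),np.round(d['centre'])) for d in nets.spot_in(q,n)][:8])
        except Exception as e: print(q,e)
E
```

```text
pics
{'time_s': np.float64(0.0), 'joint_pos': array([-1.347,  0.616, -0.013,  1.425,  0.008,  1.103, -0.04 ]), 'joint_vel': array([ 0.001,  0.   ,  0.   , -0.001,  0.001, -0.001, -0.001]), 'joint_torque': array([-0.0000e+00, -4.5892e+01,  2.0900e-01, -1.6575e+01, -6.1000e-02,
        2.1000e-02,  0.0000e+00]), 'position': array([161.087, 628.894, 217.485]), 'orientation': array([-3.139,  0.   ,  2.891]), 'force': array([ 0.057,  0.5  , -0.683]), 'moment': array([-0.029, -0.042, -0.037]), 'finger_gap': np.float64(92.729)}
scene 53.46053417431399 322.36633652215875 236.07498790670948 [ 960. -407.  995.] [ 2.43333979  0.90768348 -0.25492194]
spoon_handle [(0.59, array([596., 231., 137.]))]
spoon_bar [(0.96, array([600., 230., 138.]))]
spoon [(0.92, array([593., 226., 137.])), (0.26, array([626., 220.,  14.]))]
stand [(0.68, array([626., 222.,  14.]))]
seat [(0.55, array([627., 217.,  14.]))]
fork_mouth [(0.63, array([624., 220.,  10.])), (0.32, array([631., -16.,  20.])), (0.18, array([ 548., -172.,   18.]))]
bowl_floor [(0.95, array([ 550., -174.,   20.]))]
bowl_tab [(0.74, array([ 590
[... 809 characters left out ...]
, 224.,  11.])), (0.4, array([585., 239., 136.])), (0.22, array([ 655., -434.,  102.]))]
seat [(0.88, array([612., 222.,   9.])), (0.39, array([590., 235., 132.]))]
fork_mouth [(0.58, array([607., 226.,  11.]))]
bowl_floor [(0.71, array([ 572., -185.,   16.]))]
bowl_tab [(0.69, array([ 568., -184.,   16.]))]
bead0_c [(0.54, array([583., 238., 136.])), (0.45, array([ 571., -192.,   40.]))]
glue0 [(0.57, array([461., -11.,  53.]))]
tape [(0.67, array([636., -15.,  24.])), (0.6, array([589., 234., 132.]))]
punch [(0.79, array([611., 464.,  55.])), (0.26, array([584., 239., 134.]))]
paint [(0.61, array([ 657., -433.,  104.])), (0.37, array([586., 237., 134.])), (0.25, array([460., -12.,  52.]))]
```

View pics/scene0.png

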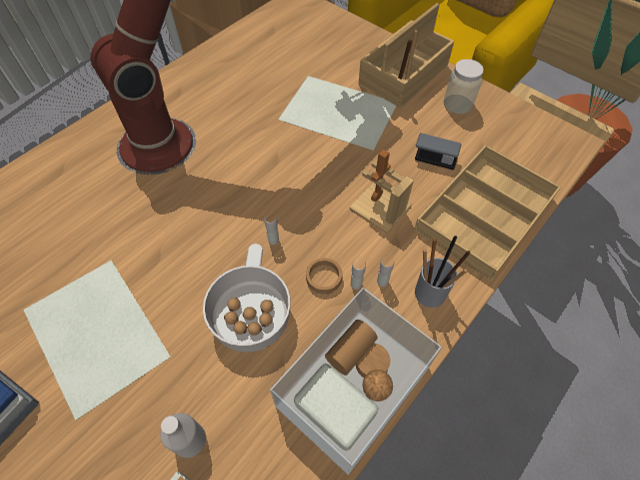

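View pics/top0.png

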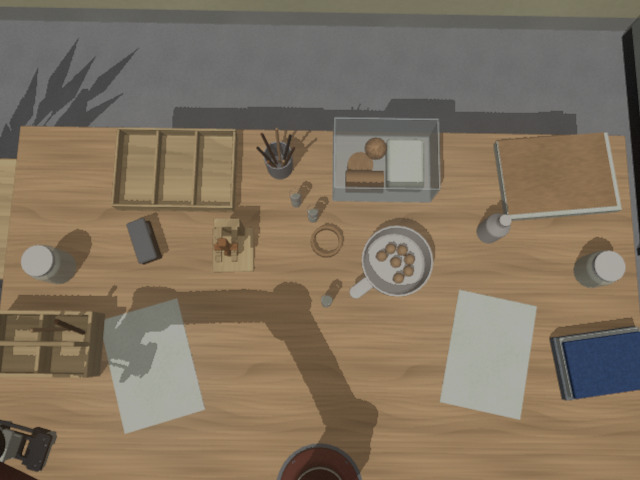

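```bash
python3 - <<'E'
import cv2
a=cv2.imread('pics/scene0.png'); b=cv2.imread('pics/top0.png')
cv2.imwrite('pics/s_st.png',cv2.resize(a[290:440,60:260],None,fx=4,fy=4,interpolation=cv2.INTER_CUBIC))
cv2.imwrite('pics/t_st.png',cv2.resize(b[100:225,170:320],None,fx=5,fy=4.8,interpolation=cv2.INTER_CUBIC))
cv2.imwrite('pics/t_bw.png',cv2.resize(b[120:245,330:480],None,fx=5,fy=4.8,interpolation=cv2.INTER_CUBIC))
E
python3 - <<'E'
import cv2
a=cv2.imread('pics/scene0.png'); b=cv2.imread('pics/top0.png')
cv2.imwrite('pics/s_st2.png',cv2.resize(a[135:245,330:430],None,fx=5,fy=5,interpolation=cv2.INTER_CUBIC))
cv2.imwrite('pics/t_st2.png',cv2.resize(b[205:285,195:275],None,fx=7,fy=7,interpolation=cv2.INTER_CUBIC))
cv2.imwrite('pics/t_bw2.png',cv2.resize(b[215:310,340:440],None,fx=6,fy=6,interpolation=cv2.INTER_CUBIC))
cv2.imwrite('pics/s_bw2.png',cv2.resize(a[235:360,195:300],None,fx=4.7,fy=4.7,interpolation=cv2.INTER_CUBIC))
E
```

```text
(no output)
```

View pics/s_st2.png

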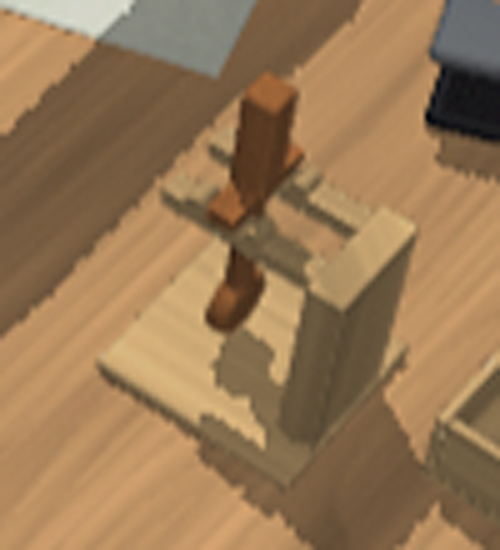

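View pics/t_st2.png

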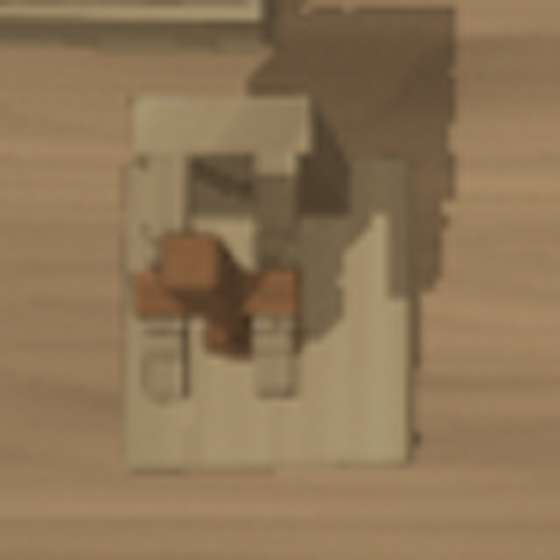

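View pics/t_bw2.png

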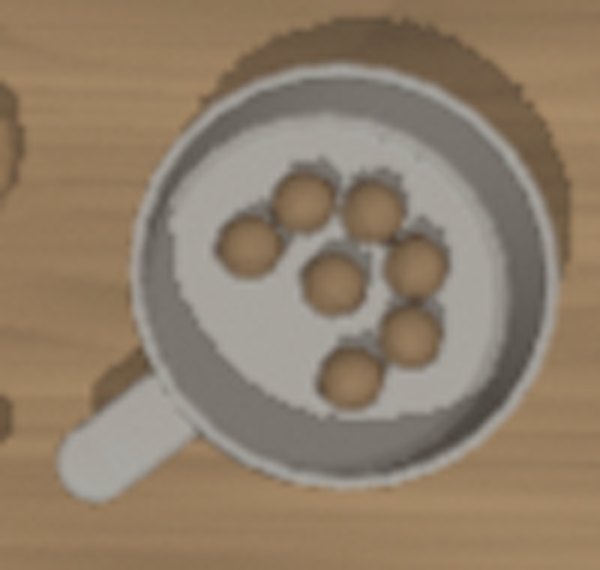

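View pics/s_bw2.png

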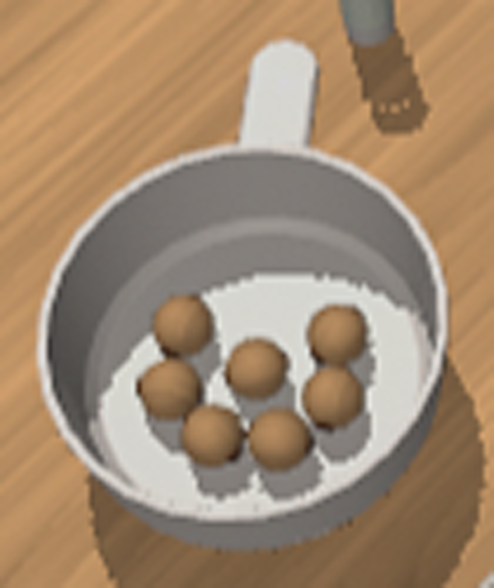

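```bash
cat > fit.py <<'E'
from h import *
from scipy.optimize import least_squares
ct=cap('top'); cs=cap('scene')
T=lambda u,v:(ct,u/7+195,v/7+205); S=lambda u,v:(cs,u/5+330,v/5+135)
print('handle top',ray(*T(189,262),195),ray(*S(271,92),195))
corr=[(T(128,465),(-45,'w',10)),(T(408,465),(-45,'-w',10)),(T(145,400),(-35,26,125)),(T(187,398),(-35,12,125)),(T(257,398),(-35,-12,125)),(T(297,396),(-35,-26,125)),
 (S(162,181),(-35,-26,125)),(S(100,362),(-45,'-w',10))]
def st(p,q):
    x,y,a,w=p; l=[{'w':w,'-w':-w}.get(k,k) for k in q]
    return [x+np.cos(a)*l[0]-np.sin(a)*l[1],y+np.sin(a)*l[0]+np.cos(a)*l[1],l[2]]
r=least_squares(lambda p:np.concatenate([proj(m[0],st(p,q))-m[1:] for m,q in corr]),[600,230,0,53],x_scale=[10,10,.1,10],loss='soft_l1')
print(r.x,np.round(r.fun.reshape(-1,2),1))
E
python3 fit.py
python3 - <<'E'
from h import *
# bowl: rim points, in both
c={'top':cap('top'),'scene':cap('scene')}
for n in c:
    for q in ['bowl_floor','bowl_tab','bead0_c','spoon_handle','spoon','stand']:
        for i,d in enumerate(nets.cut_out(q,n)[:4]):
            m=d['mask']; ys,xs=np.nonzero(m); print(n,q,round(d['p'],2),m.sum(),xs.min(),xs.max(),ys.min(),ys.max())
            np.save(f'm_{n}_{q}_{i}.npy',m)
E
```

```text
handle top [587.21675234 237.5557216  195.        ] [592.79476562 237.96886737 195.        ]
[5.87585101e+02 2.38249597e+02 5.74928942e-02 5.30055003e+01] [[-0.2  1. ]
 [-0.2 -0.7]
 [ 0.2 -0.3]
 [-0.1 -0.3]
 [-0.4 -0.7]
 [-0.4 -0.6]
 [-1.8  0.9]
 [-2.  -1.4]]
top bowl_floor 0.78 3785 349 432 225 298
top bowl_tab 0.93 3591 349 432 226 298
top bead0_c 0.57 81 391 400 258 267
top spoon_handle 0.51 263 214 237 238 256
top spoon 0.62 246 215 237 238 256
top stand 0.68 1905 211 254 219 272
top stand 0.44 79 322 330 297 306
scene bowl_floor 0.76 5169 203 290 244 352
scene bowl_tab 0.65 5211 203 290 244 351
scene bowl_tab 0.39 234 266 278 222 244
scene bead0_c 0.66 147 243 256 307 320
scene spoon_handle 0.74 474 371 390 150 202
scene spoon_handle 0.54 254 265 278 220 244
scene spoon 0.94 469 371 390 149 200
scene stand 0.85 2331 350 412 161 232
```

```bash
cat > bowl.py <<'E'
from h import *
from scipy.optimize import least_squares
ct=cap('top'); cs=cap('scene')
th=np.linspace(0,2*np.pi,721)
def ext(c,x,y,r=92,z=75):
    P=np.array([proj(c,[x+r*np.cos(t),y+r*np.sin(t),z]) for t in th]); return np.array([P[:,0].min(),P[:,0].max(),P[:,1].min(),P[:,1].max()])
mt=np.array([133/6+340,557/6+340,65/6+215,488/6+215]); ms=np.array([40/4.7+195,447/4.7+195,143/4.7+235,523/4.7+235])
for c,m in ((ct,mt),(cs,ms)):
    r=least_squares(lambda p:ext(c,*p)-m,[560,-180],x_scale=10,diff_step=1e-3); print(r.x,r.fun)
print('tab',ray(ct,356.7,290.8,68),ray(cs,195+285/4.7,235+70/4.7,68))
bt=np.array([[305,202],[373,210],[250,246],[334,284],[416,267],[411,335],[350,378]])/6+[340,215]
bs=np.array([[183,325],[337,335],[257,368],[170,389],[333,397],[212,435],[280,440]])/4.7+[195,235]
A=[ray(ct,*b,28.5)[:2] for b in bt];B=[ray(cs,*b,28.5)[:2] for b in bs]
print(np.round(A),np.mean(A,0)); print(np.round(B),np.mean(B,0))
E
python3 bowl.py
```

```text
[ 568.71107326 -192.9369136 ] [-0.55216921  0.55379301 -0.30144181  0.27602416]
[ 573.26199783 -191.68342699] [-0.84298249  0.85236611 -0.1203117   0.01593694]
tab [490.5688463  -89.07397327  68.        ] [490.00892805 -84.37621819  68.        ]
[[ 608. -182.]
 [ 605. -212.]
 [ 588. -158.]
 [ 571. -195.]
 [ 579. -231.]
 [ 549. -228.]
 [ 530. -201.]] [ 575.73873643 -201.14272054]
[[ 533. -200.]
 [ 591. -157.]
 [ 574. -193.]
 [ 551. -226.]
 [ 611. -180.]
 [ 582. -229.]
 [ 607. -211.]] [ 578.44179765 -199.38564624]
```

Call:
jog_arm(
  series=[-0.03,-0.016,-0.01,0,0,-1,1,-0.08,-0.043,-0.02,0,0,-3,1,-0.14,-0.075,-0.025,0,0,-5,1,-0.2,-0.107,-0.025,0,0,-7,1,-0.26,-0.139,-0.025,0,0,-9,1,-0.32,-0.171,-0.025,0,0,-11,1,-0.38,-0.203,-0.025,0,0,-14,1,-0.44,-0.235,-0.025,0,0,-16,1,-0.485,-0.259,-0.025,0,0,-17.8,1,-0.512,-0.273,-0.025,0,0,-17.8,1],
)

```text
time_s: 3.55
position: [591.5, 235.6, 243.8]
orientation: [-3.141, 0.001, -3.084]
force: [-0.7, 0.4, -0.6]
finger_gap: 92.9
```

```bash
python3 - <<'E'
from h import *
s=status.observe(); print({k:np.round(v,3) for k,v in s.items()})
c=cap('top','t1.png'); d=cap('scene','s1.png')
for n,c in(('t',c),('s',d)):
    u,v=map(int,proj(c,[590,238,190])); print(u,v,proj(c,s['position']))
    im=c['image'][v-60:v+60,u-60:u+60,::-1]; cv2.imwrite(f'pics/{n}1c.png',cv2.resize(im,None,fx=5,fy=5,interpolation=cv2.INTER_CUBIC))
print(status.observe()['joint_pos'],status.observe()['position'])
E
```

```text
{'time_s': np.float64(3.55), 'joint_pos': array([-0.393,  0.573, -0.037,  1.429,  0.023,  1.139,  1.196]), 'joint_vel': array([ 0.568,  0.28 ,  0.021, -0.521, -0.028,  0.239,  0.623]), 'joint_torque': array([-1.0300e+00, -4.5943e+01,  5.6900e-01, -1.5789e+01,  1.2400e-01,
        1.0000e-02, -3.5600e-01]), 'position': array([591.482, 235.575, 243.8  ]), 'orientation': array([-3.141e+00,  1.000e-03, -3.084e+00]), 'force': array([-0.674,  0.42 , -0.557]), 'moment': array([ 0.093, -0.023, -0.001]), 'finger_gap': np.float64(92.904)}
222 241 [219.51194122 236.68838426]
382 154 [385.68231462 138.24042158]
[-0.38894164  0.57437966 -0.02943074  1.42823363  0.02511452  1.13852633
  1.19407703] [594.78658086 229.5242385  243.08995168]
```

```bash
python3 - <<'E'
from h import *
d=cap('scene','s1.png');c=cap('top','t1.png')
s=status.observe(); print(s['joint_vel'],s['position'],s['orientation'])
for n,c in(('t',c),('s',d)):
    u,v=map(int,proj(c,[590,238,190])); print(u,v,proj(c,s['position']))
    im=c['image'][max(v-60,0):v+60,u-60:u+60,::-1]; cv2.imwrite(f'pics/{n}1c.png',cv2.resize(im,None,fx=5,fy=5,interpolation=cv2.INTER_CUBIC))
E
```

```text
[-0.04387715 -0.01619227 -0.05009215  0.01828902 -0.00918294 -0.00242545
  0.00038943] [589.99431835 237.11848131 243.2761726 ] [ 3.14149715e+00 -6.94007064e-04 -3.08442358e+00]
222 241 [218.83908333 237.36515422]
382 154 [385.52813638 137.68328187]
```

View pics/s1c.png

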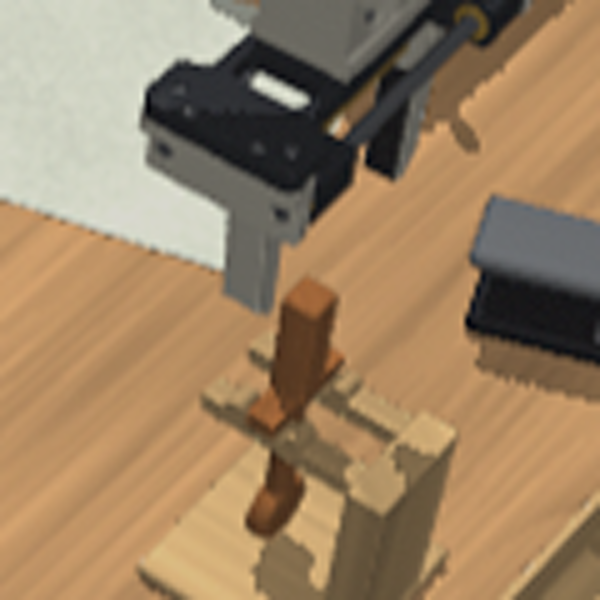

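View pics/t1c.png

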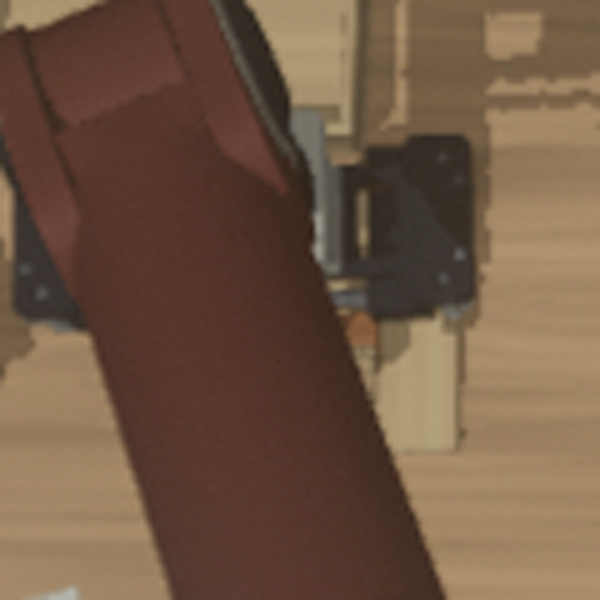

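```bash
python3 - <<'E'
from h import *
d=cap('scene')
s=status.observe(); p=s['position']; print(p, status.observe()['force'])
Rm=R.from_euler('xyz',s['orientation']).as_matrix()
o=lambda u,v:(np.array([u,v])-[322,94])*5
for dx in (-7.5,7.5):
    for dy in (46.5,64):
        print(dx,dy,o(*proj(d,p+Rm@[dx,dy,0])),o(*proj(d,p+Rm@[dx,-dy,0])))
E
```

```text
[588.88265059 239.0473924  243.4611364 ] [ 0.05623534  0.66004167 -0.48016207]
-7.5 46.5 [390.86252214 160.56384265] [272.63841034 286.32407003]
-7.5 64 [412.10740293 137.96472139] [249.33523591 311.11268946]
7.5 46.5 [362.02140745 145.53428432] [243.21960266 270.10396178]
7.5 64 [383.3746637  123.14431938] [219.80763786 294.65258635]
```

```bash
python3 - <<'E'
from h import *
d=cap('scene')
s=status.observe(); p=s['position']; Rm=R.from_euler('xyz',s['orientation']).as_matrix();print(p)
im=cv2.resize(d['image'][130:180,360:410,::-1],None,fx=12,fy=12,interpolation=cv2.INTER_CUBIC)
o=lambda q:tuple(int(round(x)) for x in (np.array(proj(d,q))+.5-[360,130])*12)
for dy in (46.5,64):
  for dx in(-7.5,7.5): cv2.circle(im,o(p+Rm@[dx,-dy,0]),3,(0,255,0),-1)
for x in(-10,10):
  for y in (-10,10):
    c,sn=np.cos(.058),np.sin(.058)
    cv2.circle(im,o([590+c*x-sn*y,238+sn*x+c*y,195]),3,(255,0,0),-1)
cv2.imwrite('pics/s2c.png',im)
E
```

```text
[588.35713105 240.01566218 243.61517991]
```

View pics/s2c.png

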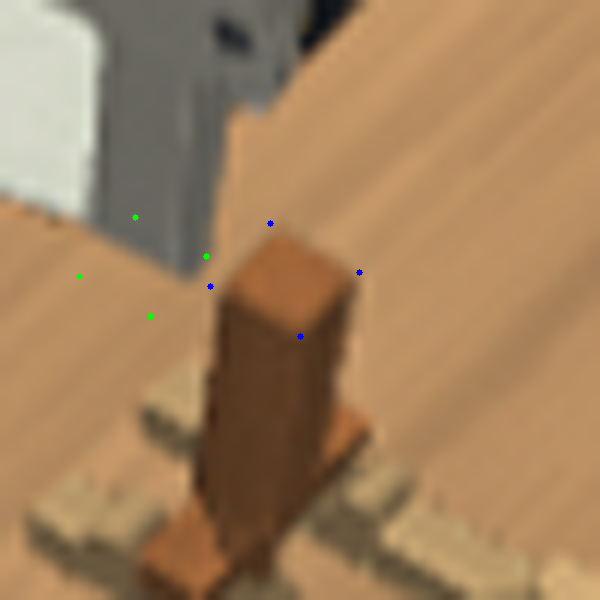

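```bash
python3 - <<'E'
from h import *
for i in range(4):
    cap('scene'); s=status.observe(); print(s['time_s'],s['position'],s['orientation'],s['joint_vel'][:2])
E
```

```text
3.9 [588.16940446 240.3545157  243.73414086] [ 3.14016632e+00 -8.33662731e-04 -3.07828953e+00] [-0.00907861 -0.00383857]
3.95 [588.22621546 240.33537524 243.84218949] [ 3.14037835e+00 -5.29828388e-04 -3.07816460e+00] [-0.00428528 -0.00186549]
4.0 [588.36241699 240.11609114 243.87639338] [ 3.14066758e+00 -3.30025331e-04 -3.07838127e+00] [2.34486060e-03 2.83504447e-05]
4.05 [588.57473578 239.74964113 243.87537166] [ 3.14097303e+00 -1.60480975e-04 -3.07887263e+00] [ 0.00376899 -0.00069025]
```

Call:
jog_arm(
  series=[-0.0018,-0.0018,0.008,0,0,0,1,-0.0018,-0.0018,0.022,0,0,0,1,-0.0018,-0.0018,0.038,0,0,0,1,-0.0018,-0.0018,0.054,0,0,0,1,-0.0018,-0.0018,0.07,0,0,0,1,-0.0018,-0.0018,0.084,0,0,0,1,-0.0018,-0.0018,0.094,0,0,0,1,-0.0018,-0.0018,0.0985,0,0,0,1,-0.0018,-0.0018,0.0985,0,0,0,1,-0.0018,-0.0018,0.0985,0,0,0,1],
)

```text
time_s: 5.3
position: [590.9, 238.3, 146.0]
orientation: [3.141, 0.001, -3.079]
force: [-0.1, 0.2, 1.4]
finger_gap: 92.7
```

```bash
python3 - <<'E'
from h import *
d=cap('scene')
s=status.observe(); p=s['position'];print(p,s['orientation'],s['force'])
im=cv2.resize(d['image'][130:240,340:440,::-1],None,fx=6,fy=5.4,interpolation=cv2.INTER_CUBIC)
cv2.imwrite('pics/s3c.png',im)
E
```

```text
[590.85006902 238.29072955 146.02834728] [ 3.14052127e+00  1.08029072e-03 -3.07892728e+00] [ 0.170741    0.56220076 -0.14761169]
```

View pics/s3c.png

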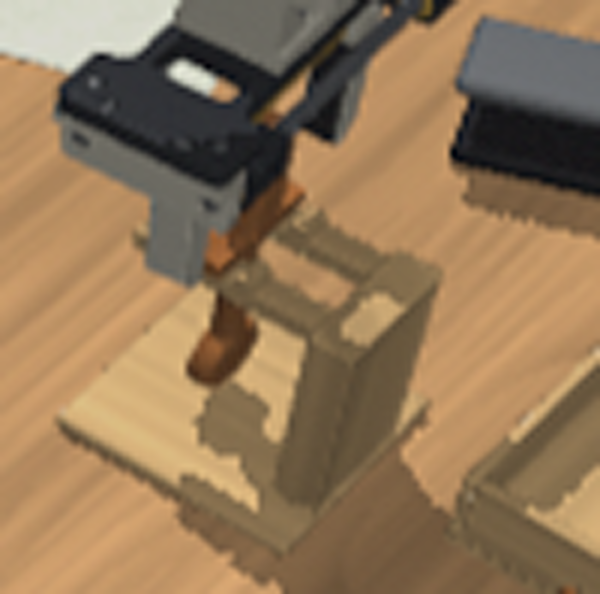

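Call:
jog_arm(
  series=[0,0,0,0,0,0,0.5,0,0,0,0,0,0,0.3,0,0,0,0,0,0,0.1,0,0,0,0,0,0,0,0,0,0,0,0,0,0,0,0,0,0,0,0,0,0,0,0,0,0,0,0,0,0,0,0,0,0,0,0,0,0,0,0,0,0,0,0,0,0,0,0,0],
)

```text
time_s: 6.6
position: [590.8, 238.4, 146.0]
orientation: [3.14, 0.001, -3.079]
force: [-0.1, 0.2, 0.1]
finger_gap: 19.6
```

```bash
python3 - <<'E'
from h import *
d=cap('scene')
s=status.observe(); p=s['position'];print(p,s['orientation'],s['force'],s['moment'],s['finger_gap'])
im=cv2.resize(d['image'][130:240,340:440,::-1],None,fx=6,fy=5.4,interpolation=cv2.INTER_CUBIC)
cv2.imwrite('pics/s4c.png',im)
E
```

```text
[590.8328303  238.39934499 146.00193781] [ 3.14040801e+00  1.06409958e-03 -3.07881566e+00] [ 0.03105958  0.5250713  -0.9439972 ] [ 0.06249426 -0.02275826  0.02963756] 19.822045339783934
```

View pics/s4c.png

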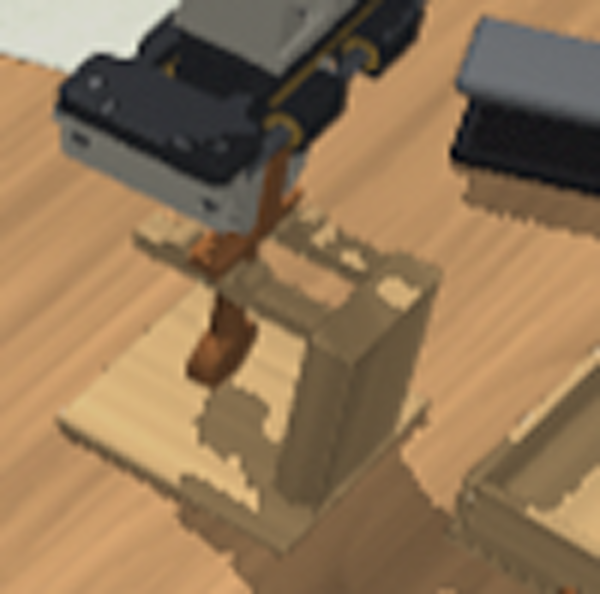

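Call:
jog_arm(
  series=[0,0,-0.005,0,0,0,0,0,0,-0.011,0,0,0,0,0,0,-0.013,0,0,0,0,0,0,-0.013,0,0,0,0,0.008,0,-0.013,0,0,0,0,0.022,0,-0.013,0,0,0,0,0.038,0,-0.013,0,0,0,0,0.054,0,-0.013,0,0,0,0,0.07,0,-0.013,0,0,0,0,0.085,0,-0.013,0,0,0,0],
)

```text
time_s: 7.9
position: [504.6, 233.0, 158.8]
orientation: [3.141, 0.0, -3.078]
force: [0.7, 0.2, -0.0]
finger_gap: 19.7
```

```bash
python3 - <<'E'
from h import *
d=cap('scene')
s=status.observe(); p=s['position'];print(p,s['orientation'],s['force'],s['moment'],s['finger_gap'])
im=cv2.resize(d['image'][130:240,310:420,::-1],None,fx=5.4,fy=5.4,interpolation=cv2.INTER_CUBIC)
cv2.imwrite('pics/s5c.png',im)
E
```

```text
[502.21027817 233.01266682 158.75618774] [ 3.14094388e+00 -2.85456629e-03 -3.07714348e+00] [-2.15668481  0.5545157  -0.76789288] [-0.02601961  0.24122534  0.04027114] 19.949109433787715
```

View pics/s5c.png

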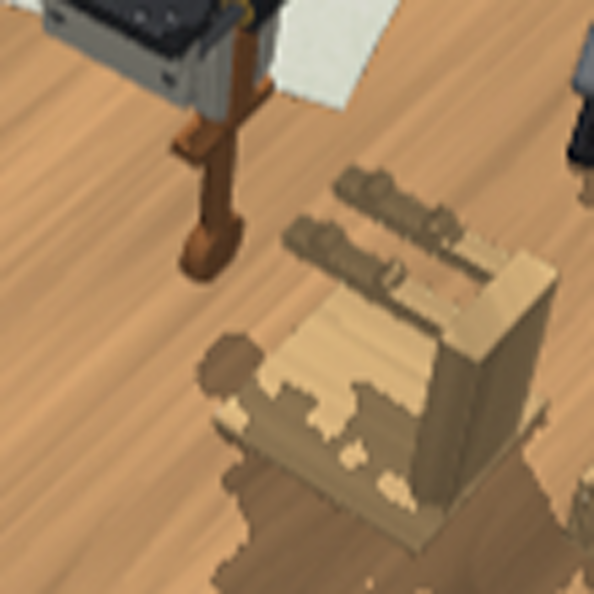

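Call:
jog_arm(
  series=[0,-0.006,-0.025,0,0,0,0,-0.001,-0.03,-0.055,0,0,0,0,-0.003,-0.07,-0.08,0,0,0,0,-0.005,-0.12,-0.086,0,0,0,0,-0.007,-0.17,-0.086,0,0,0,0,-0.009,-0.22,-0.086,0,0,0,0,-0.012,-0.27,-0.086,0,0,0,0,-0.014,-0.32,-0.086,0,0,0,0,-0.016,-0.365,-0.086,0,0,0,0,-0.0168,-0.394,-0.086,0,0,0,0],
)

```text
time_s: 9.2
position: [544.1, -162.2, 244.3]
orientation: [-3.141, -0.003, -3.08]
force: [-0.5, 0.3, 0.2]
finger_gap: 20.0
```

Call:
jog_arm(
  series=[0,0,0,0,0,0,0,0,0,0,0,0,0,0,0,0,0,0,0,0,0,0,0,0,0,0,0,0,0,0,0,0,0,0,0,0,0,0,0,0,0,0,0,0,0,0,0,0,0,0,0,0,0,0,0,0,0,0,0,0,0,0,0,0,0,0,0,0,0,0],
)

```text
time_s: 10.45
position: [544.1, -162.2, 244.3]
orientation: [-3.141, -0.003, -3.08]
force: [-0.6, 0.1, 0.6]
finger_gap: 19.7
```

```bash
python3 - <<'E'
from h import *
d=cap('scene','s6.png')
s=status.observe(); p=s['position'];print(p,s['orientation'],s['force'],s['moment'],s['finger_gap'],s['joint_pos'])
u,v=map(int,proj(d,[571,-192,100])); print(u-60,v-70)
im=cv2.resize(d['image'][v-70:v+50,u-60:u+60,::-1],None,fx=5,fy=5,interpolation=cv2.INTER_CUBIC)
cv2.imwrite('pics/s6c.png',im)
tip=p-[0,0,124]; print(proj(d,tip), proj(d,tip+[0,0,124+50]))
c=cap('top','t6.png')
E
```

```text
[ 544.10316663 -162.14755905  244.3035404 ] [-3.1412179  -0.003301   -3.08032371] [ 0.44231509  0.15937699 -0.19099885] [-0.00774403 -0.0228432  -0.00217677] 19.945656163157693 [ 0.23105423  0.46223235  0.02953518  1.62985673 -0.01355837  1.05273469
  1.8963094 ]
184 228
[244.59587247 276.17010796] [231.61168249 230.01977452]
```

View pics/s6c.png

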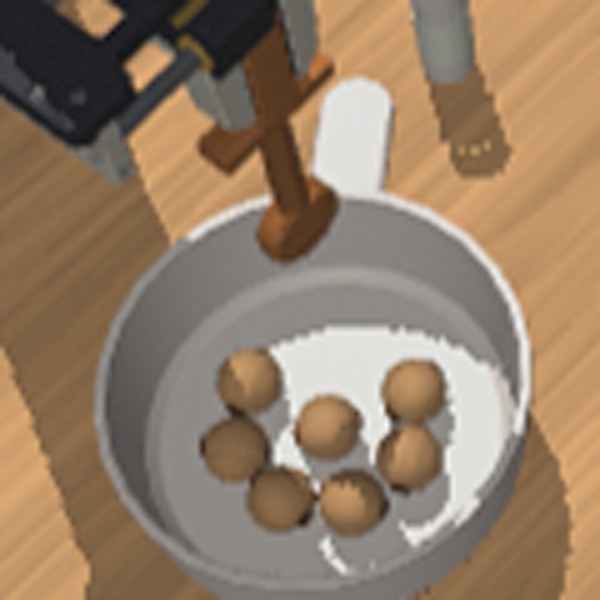

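```bash
cat > spoon.py <<'E'
from h import *
def spoonpts(tip,yaw,pitch=0,roll=0):
    Rm=R.from_euler('xyz',[roll,pitch,yaw]).as_matrix()
    L=[]
    def box(cx,cy,cz,a,b,c_):
        k=[[cx+i*a,cy+j*b,cz+l*c_] for i in(-1,1) for j in(-1,1) for l in(-1,1)]
        L.extend((k[i],k[j]) for i in range(8) for j in range(i) if bin(i^j).count('1')==1)
    box(0,0,142,10,10,31); box(0,0,108,8,29,5)
    t=np.linspace(0,2*np.pi,25)
    for x in(-7,7):
        q=[[x,19*np.sin(a),19-19*np.cos(a)] for a in t]; L.extend(zip(q[:-1],q[1:]))
    for y in (-7,7): L.append(([0,y,38],[0,y,103]))
    return [(np.array(tip)+Rm@np.array(a),np.array(tip)+Rm@np.array(b)) for a,b in L]
def draw(c,box,fx,segs,fn,col=(0,255,0),im=None):
    u,v,w,h=box
    if im is None: im=cv2.resize(c['image'][v:v+h,u:u+w,::-1],None,fx=fx,fy=fx,interpolation=cv2.INTER_CUBIC)
    o=lambda q:tuple(int(round(x)) for x in (proj(c,q)+.5-[u,v])*fx)
    for a,b in segs: cv2.line(im,o(a),o(b),col,1,cv2.LINE_AA)
    cv2.imwrite('pics/'+fn,im); return im
E
python3 - <<'E'
from spoon import *
d=cap('scene'); s=status.observe(); p=s['position']
draw(d,(184,208,90,90),6.5,spoonpts(p-[0,0,124],s['orientation'][2]+np.pi),'s7.png')
E
```

View pics/s7.png

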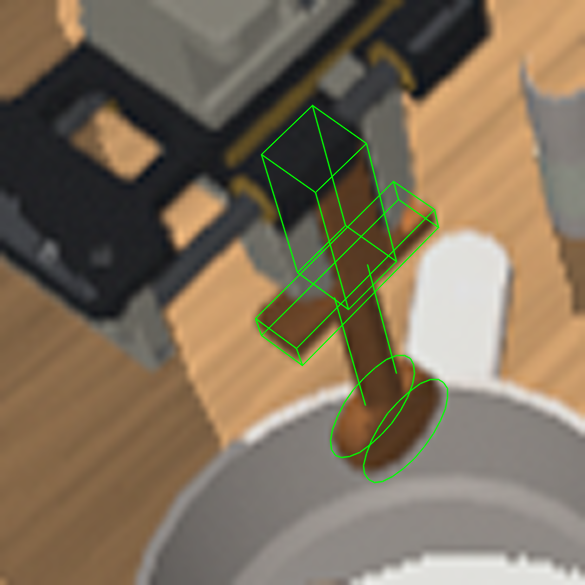

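Call:
jog_arm(
  series=[-0.002,0.002,0.008,0,0,0,0,-0.003,0.0033,0.023,0,0,0,0,-0.003,0.0033,0.039,0,0,0,0,-0.003,0.0033,0.055,0,0,0,0,-0.003,0.0033,0.07,0,0,0,0,-0.003,0.0033,0.082,0,0,0,0,-0.003,0.0033,0.09,0,0,0,0,-0.003,0.0033,0.096,0,0,0,0,-0.003,0.0033,0.099,0,0,0,0,-0.003,0.0033,0.099,0,0,0,0],
)

```text
time_s: 11.85
position: [546.6, -158.8, 145.4]
orientation: [-3.141, -0.003, -3.08]
force: [-0.2, -1.0, -0.8]
finger_gap: 19.9
```

```bash
cat > stir.py <<'E'
# rows for quarter turn from phi0 (deg, bowl frame) to phi1, target tip z
import sys
from spoon import *
C=np.array([572.5,-192.]); r=43; A=127.4
a,b,z=map(float,sys.argv[1:4]); n=10
d=cap('scene',sys.argv[4]+'_full.png'); s=status.observe(); p=s['position']; Rm=R.from_euler('xyz',s['orientation']).as_matrix()
print(s['time_s'],p,s['orientation'],s['force'],s['finger_gap'])
t=p[:2]-C; print('tip bowl r,phi',np.hypot(*t),np.degrees(np.arctan2(t[1],t[0]))-A,'tipz',p[2]-124-14)
draw(d,(184,228,120,120),5,spoonpts(p-[0,0,124],s['orientation'][2]+np.pi),sys.argv[4]+'.png')
for i in range(1,n+1):
    f=np.radians(A+a+(b-a)*min(i/n,1)); w=np.array([C[0]+r*np.cos(f),C[1]+r*np.sin(f),z])-p
    print(np.round(Rm.T@w,1))
E
python3 stir.py 0 90 145 s8
```

```text
11.9 [ 546.78822682 -158.78471145  145.55682111] [-3.14100438e+00 -2.72432582e-03 -3.08033022e+00] [-0.2597237   0.27557206 -1.08296719] 20.164700138892787
tip bowl r,phi 42.00417447567357 0.34325800478090684 tipz 7.556821113284286
[ 5.6 -3.2  0.6]
[10.2 -8.2  0.6]
[ 13.9 -13.8   0.6]
[ 16.7 -19.9   0.6]
[ 18.6 -26.4   0.6]
[ 19.3 -33.1   0.6]
[ 19.1 -39.9   0.6]
[ 17.7 -46.5   0.6]
[ 15.4 -52.8   0.6]
[ 12.1 -58.7   0.6]
```

View pics/s8.png

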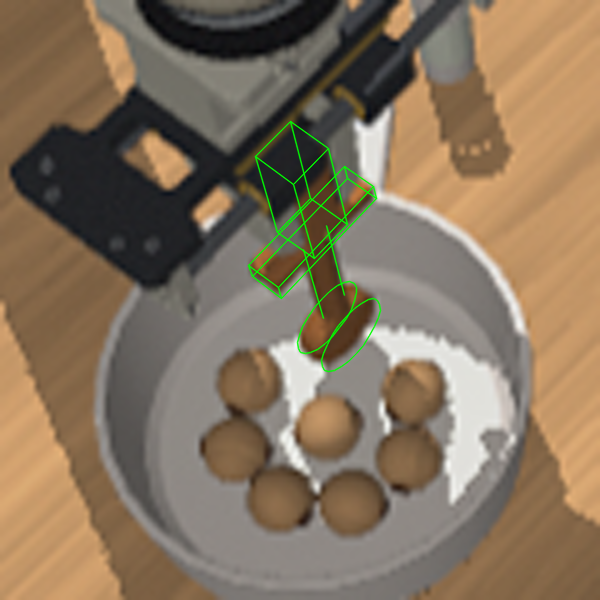

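Call:
jog_arm(
  series=[0.0056,-0.0032,0.0006,0,0,0,0,0.0102,-0.0082,0.0006,0,0,0,0,0.0139,-0.0138,0.0006,0,0,0,0,0.0167,-0.0199,0.0006,0,0,0,0,0.0186,-0.0264,0.0006,0,0,0,0,0.0193,-0.0331,0.0006,0,0,0,0,0.0191,-0.0399,0.0006,0,0,0,0,0.0177,-0.0465,0.0006,0,0,0,0,0.0154,-0.0528,0.0006,0,0,0,0,0.0121,-0.0587,0.0006,0,0,0,0],
)

```text
time_s: 13.15
position: [538.8, -216.6, 145.0]
orientation: [3.139, -0.003, -3.08]
force: [0.3, 5.2, 1.8]
finger_gap: 20.0
```

```bash
python3 stir.py 90 180 145 s9
```

```text
13.2 [ 539.69532831 -216.74513093  145.03959879] [ 3.13894522e+00 -1.15508571e-03 -3.08045844e+00] [ 1.56128014  3.02159427 -0.40964112] 20.027704004820936
tip bowl r,phi 41.0909721126235 -270.3721182784773 tipz 7.039598786178402
[-2.8 -6.6  0. ]
[ -7.7 -11.1   0. ]
[-13.3 -14.9  -0. ]
[-19.5 -17.7  -0. ]
[-26.  -19.5  -0. ]
[-32.7 -20.3  -0.1]
[-39.4 -20.   -0.1]
[-46.  -18.7  -0.1]
[-52.4 -16.3  -0.1]
[-58.2 -13.   -0.1]
```

View pics/s9.png

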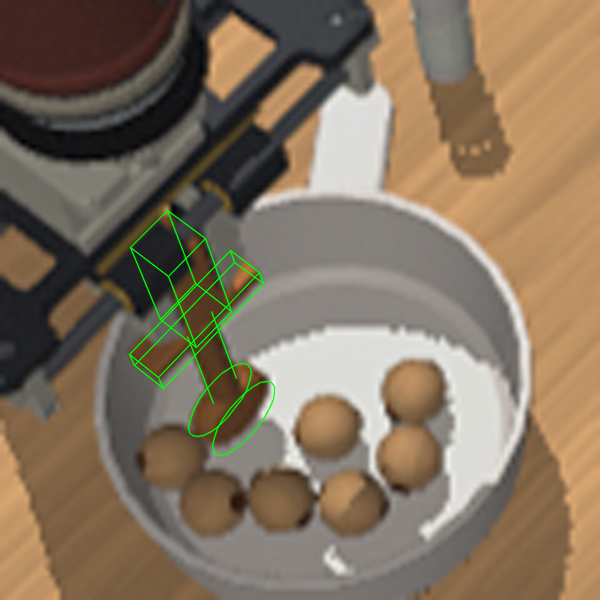

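Call:
jog_arm(
  series=[-0.0028,-0.0066,0,0,0,0,0,-0.0077,-0.0111,0,0,0,0,0,-0.0133,-0.0149,0,0,0,0,0,-0.0195,-0.0177,0,0,0,0,0,-0.026,-0.0195,0,0,0,0,0,-0.0327,-0.0203,0,0,0,0,0,-0.0394,-0.02,0,0,0,0,0,-0.046,-0.0187,0,0,0,0,0,-0.0524,-0.0163,0,0,0,0,0,-0.0582,-0.013,0,0,0,0,0],
)

```text
time_s: 14.45
position: [597.8, -224.8, 144.3]
orientation: [3.137, -0.004, -3.079]
force: [-2.3, 2.5, 0.1]
finger_gap: 19.8
```

```bash
python3 stir.py 180 270 145 s10
```

```text
14.5 [ 597.79648056 -224.8112213   144.14717686] [ 3.1373722  -0.0052499  -3.07862664] [-1.50623096  3.31163235  0.90546137] 19.947169222339348
tip bowl r,phi 41.430522224793584 -179.76884027130097 tipz 6.147176861971246
[-6.   2.8 -0.9]
[-10.6   7.7  -0.9]
[-14.3  13.4  -0.9]
[-17.2  19.5  -0.9]
[-19.   26.   -0.8]
[-19.8  32.7  -0.8]
[-19.5  39.4  -0.8]
[-18.2  46.   -0.8]
[-15.9  52.4  -0.7]
[-12.5  58.3  -0.7]
```

View pics/s10.png

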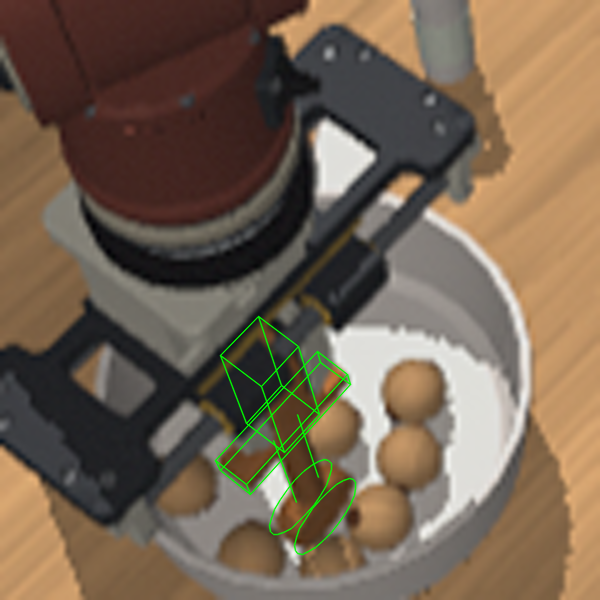

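Call:
jog_arm(
  series=[-0.006,0.0028,-0.0009,0,0,0,0,-0.0106,0.0077,-0.0009,0,0,0,0,-0.0143,0.0134,-0.0009,0,0,0,0,-0.0172,0.0195,-0.0009,0,0,0,0,-0.019,0.026,-0.0009,0,0,0,0,-0.0198,0.0327,-0.0008,0,0,0,0,-0.0195,0.0394,-0.0008,0,0,0,0,-0.0182,0.046,-0.0008,0,0,0,0,-0.0159,0.0524,-0.0008,0,0,0,0,-0.0125,0.0583,-0.0008,0,0,0,0],
)

```text
time_s: 15.75
position: [613.4, -176.4, 152.3]
orientation: [-3.126, 0.015, -3.082]
force: [0.8, -10.1, 16.6]
finger_gap: 19.7
```

```bash
python3 stir.py 270 360 145 s11
```

```text
15.8 [ 613.28064056 -175.62970878  152.7993678 ] [-3.12681302  0.01477949 -3.08177008] [ 0.75944596 -9.44562424 16.51842802] 20.16835498181348
tip bowl r,phi 43.943680765075364 -105.52833388969952 tipz 14.799367801046088
[10.3 15.5  7.4]
[15.3 20.1  7.3]
[20.9 23.8  7.1]
[27.1 26.6  7. ]
[33.6 28.4  6.9]
[40.3 29.2  6.8]
[47.  28.9  6.7]
[53.6 27.5  6.6]
[59.9 25.2  6.5]
[65.8 21.9  6.5]
```

View pics/s11.png

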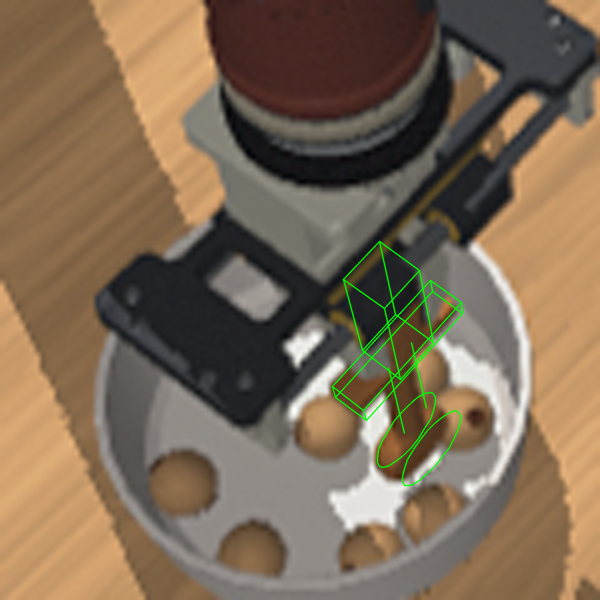

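```bash
cat > beads.py <<'E'
import sys
from h import *
c=cap('scene'); A=np.radians(127.4); C=np.array([572.5,-192.])
for a in sys.argv[1:]:
    u,v=map(float,a.split(',')); w=ray(c,184+u/5-.5,228+v/5-.5,28.5)[:2]-C
    print(a,np.round(w+C),'r %.0f phi %.0f'%(np.hypot(*w),np.degrees(np.arctan2(w[1],w[0])-A)%360))
E
python3 beads.py 465,420 432,370 433,512 370,550 252,548 184,482 328,428
```

```text
465,420 [ 615. -151.] r 59 phi 276
432,370 [ 588. -144.] r 51 phi 305
433,512 [ 634. -191.] r 62 phi 234
370,550 [ 626. -221.] r 61 phi 204
252,548 [ 588. -253.] r 63 phi 157
184,482 [ 544. -251.] r 66 phi 117
328,428 [ 573. -193.] r 1 phi 162
```

Call:
jog_arm(
  series=[0,-0.003,-0.012,0,0,0,0,-0.001,-0.002,-0.03,0,0,0,0,-0.0028,0.0013,-0.04,0,0,10,0,-0.0028,0.0013,-0.04,0,0,20,0,-0.0028,0.0013,-0.04,0,0,30,0,-0.0028,0.0013,-0.04,0,0,40,0,-0.0028,0.0013,-0.04,0,0,50,0,-0.0028,0.0013,-0.04,0,0,60,0,-0.0028,0.0013,-0.04,0,0,70,0,-0.0028,0.0013,-0.04,0,0,72,0],
)

```text
time_s: 17.1
position: [615.8, -172.5, 192.6]
orientation: [3.132, 0.017, 1.946]
force: [-0.6, 0.8, -0.5]
finger_gap: 19.7
```

```bash
cat > look.py <<'E'
import sys
from spoon import *
C=np.array([572.5,-192.]); A=127.4
d=cap('scene'); s=status.observe(); p=s['position']
print(s['time_s'],p,s['orientation'],s['force'],s['finger_gap'],s['joint_pos'][6])
t=p[:2]-C; print('tip bowl r,phi',np.hypot(*t),(np.degrees(np.arctan2(t[1],t[0]))-A)%360,'tipz',p[2]-124-14)
draw(d,(184,228,120,120),5,spoonpts(p-[0,0,124],s['orientation'][2]+np.pi),sys.argv[1]+'.png')
E
python3 look.py s12
```

```text
17.15 [ 615.74763045 -172.66066636  192.64962168] [3.13172091 0.0175629  1.94554519] [ 0.15444912  0.12116636 -0.76331635] 19.85005282396561 0.8322114805486867
tip bowl r,phi 47.3747545169052 256.6930819683029 tipz 54.64962167844968
```

View pics/s12.png

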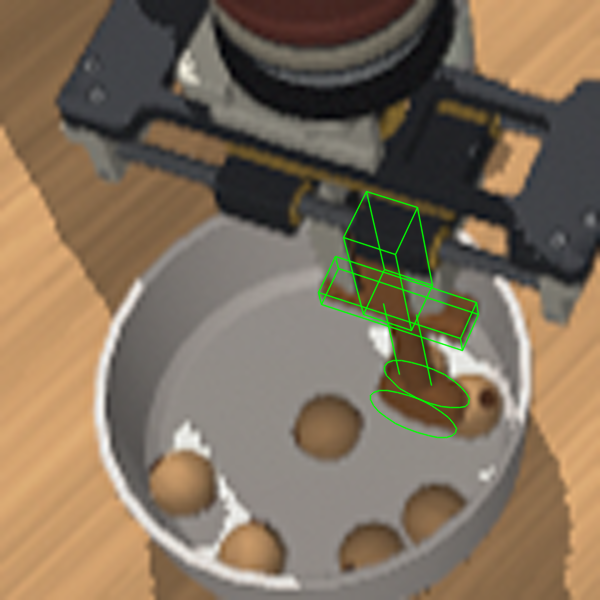

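```bash
python3 beads.py 478,405 435,512 370,552 252,548 184,482 328,428
cat > plan.py <<'E'
# waypoints: r,phi,z(TCP),yaw_spoon(deg) per row  -> rows of jog (m, deg) printed
import sys,json
from h import *
C=np.array([572.5,-192.]); A=127.4
def rows(wps,grip=0,world=False,look=True):
    s=status.observe(); p=s['position']; Rm=R.from_euler('xyz',s['orientation'])
    out=[]
    for w in wps:
        if world: x,y,z,yw=w
        else:
            f=np.radians(A+w[1]); x,y=C+w[0]*np.array([np.cos(f),np.sin(f)]); z,yw=w[2:]
        t=R.from_euler('xyz',[np.pi,0,np.radians(yw)+np.pi])
        d=Rm.inv().apply(np.array([x,y,z])-p)/1000; rv=np.degrees((Rm.inv()*t).as_rotvec())
        out+= [*np.round(d,4).tolist(),*np.round(rv,1).tolist(),grip]
    print(out)
E
python3 - <<'E'
from plan import *
y=37.4+252-360
print(y)
zs=[185,176,168,160,153,147,143,142,142,142]
rows([(48,255,z,-68) for z in zs])
E
```

```text
478,405 [ 615. -143.] r 65 phi 282
435,512 [ 635. -190.] r 62 phi 234
370,552 [ 627. -221.] r 62 phi 204
252,548 [ 588. -253.] r 63 phi 157
184,482 [ 544. -251.] r 66 phi 117
328,428 [ 573. -193.] r 1 phi 162
-70.60000000000002
[-0.001, 0.0008, 0.0078, 0.6, 1.0, -0.4, 0, -0.0009, 0.0007, 0.0167, 0.6, 1.0, -0.4, 0, -0.0007, 0.0006, 0.0247, 0.6, 1.0, -0.4, 0, -0.0006, 0.0005, 0.0327, 0.6, 1.0, -0.4, 0, -0.0005, 0.0005, 0.0397, 0.6, 1.0, -0.4, 0, -0.0003, 0.0004, 0.0457, 0.6, 1.0, -0.4, 0, -0.0003, 0.0004, 0.0497, 0.6, 1.0, -0.4, 0, -0.0003, 0.0004, 0.0507, 0.6, 1.0, -0.4, 0, -0.0003, 0.0004, 0.0507, 0.6, 1.0, -0.4, 0, -0.0003, 0.0004, 0.0507, 0.6, 1.0, -0.4, 0]
```

Call:
jog_arm(
  series=[-0.001,0,0.0078,0.6,1.0,-0.4,0,-0.001,0,0.0167,0.6,1.0,-0.4,0,-0.0007,0,0.0247,0.6,1.0,-0.4,0,-0.0006,0,0.0327,0.6,1.0,-0.4,0,-0.0005,0,0.0397,0.6,1.0,-0.4,0,-0.0003,0,0.0457,0.6,1.0,-0.4,0,-0.0003,0,0.0497,0.6,1.0,-0.4,0,-0.0003,0,0.0507,0.6,1.0,-0.4,0,-0.0003,0,0.0507,0.6,1.0,-0.4,0,-0.0003,0,0.0507,0.6,1.0,-0.4,0],
)

```text
time_s: 18.45
position: [616.7, -174.0, 142.3]
orientation: [-3.141, 0.001, 1.954]
force: [-0.3, -0.4, -0.8]
finger_gap: 19.6
```

```bash
python3 look.py s13; python3 - <<'E'
from plan import *
ph=np.linspace(256,356,11)[1:]
rows([(48,p,142,37.4+p-360) for p in ph])
E
```

```text
18.5 [ 616.72165695 -173.91422824  142.3160273 ] [-3.14126700e+00  6.23784737e-04  1.95411171e+00] [-0.21836518 -0.08353142 -0.4936543 ] 19.88945285292856 0.863590721755731
tip bowl r,phi 47.777087433481825 254.84357817991636 tipz 4.31602729994421
[0.0093, -0.0007, 0.0003, -0.0, 0.0, -11.4, 0, 0.0173, -0.0031, 0.0003, -0.0, 0.0, -21.4, 0, 0.0248, -0.0068, 0.0003, -0.0, 0.0, -31.4, 0, 0.0315, -0.0118, 0.0003, -0.0, 0.0, -41.4, 0, 0.0373, -0.0179, 0.0003, -0.0, 0.0, -51.4, 0, 0.0419, -0.0248, 0.0003, -0.0, 0.0, -61.4, 0, 0.0453, -0.0325, 0.0003, -0.0, 0.0, -71.4, 0, 0.0472, -0.0406, 0.0003, -0.0, 0.0, -81.4, 0, 0.0478, -0.049, 0.0003, -0.0, 0.0, -91.4, 0, 0.0468, -0.0573, 0.0003, -0.0, 0.0, -101.4, 0]
```

View pics/s13.png

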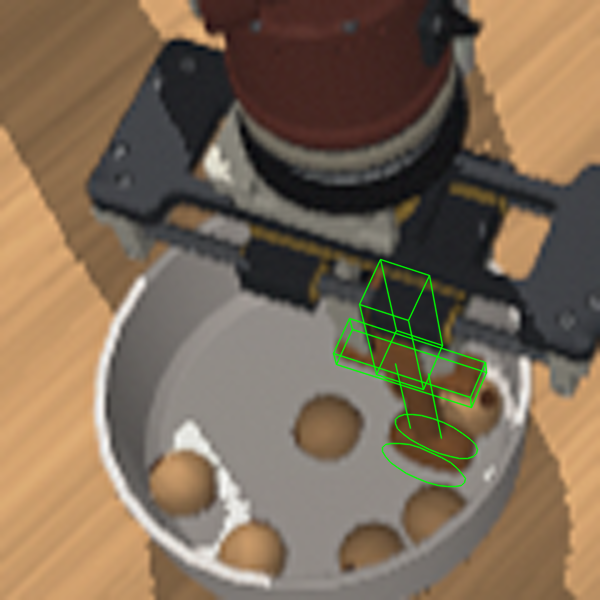

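Call:
jog_arm(
  series=[0.0093,-0.0007,0.0003,0,0,-10.5,0,0.0173,-0.0031,0.0003,0,0,-21,0,0.0248,-0.0068,0.0003,0,0,-31.4,0,0.0315,-0.0118,0.0003,0,0,-41.4,0,0.0373,-0.0179,0.0003,0,0,-51.4,0,0.0419,-0.0248,0.0003,0,0,-61.4,0,0.0453,-0.0325,0.0003,0,0,-71.4,0,0.0472,-0.0406,0.0003,0,0,-81.4,0,0.0478,-0.049,0.0003,0,0,-91.4,0,0.0468,-0.0573,0.0003,0,0,-101.4,0],
)

```text
time_s: 19.75
position: [550.5, -154.1, 144.8]
orientation: [-3.132, 0.008, -2.556]
force: [1.4, 0.2, 1.1]
finger_gap: 20.0
```

```bash
python3 look.py s14
```

```text
19.8 [ 547.12239755 -154.38772932  143.76419263] [-3.13632854e+00  2.23690583e-03 -2.55291836e+00] [-1.31664786 -0.40466528 -1.1192673 ] 19.938589557296634 2.288274698898264
tip bowl r,phi 45.372961243825834 356.6081715087885 tipz 5.764192633290719
```

View pics/s14.png

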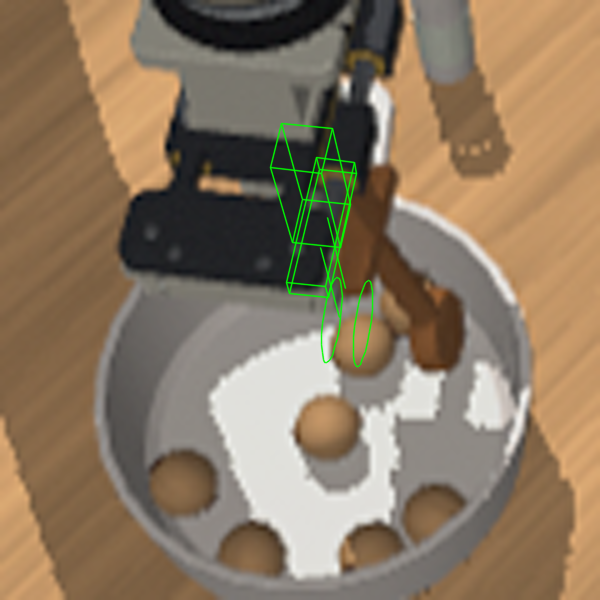

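```bash
cat >> spoon.py <<'E'
def held(s,th,off=0,dz=0,roll=0):
    """spoon segs when gripped: pivot grasp point, tilt th about spoon y (jaw axis), off along spoon x, dz up-slide; spoon z along -tool z"""
    T=R.from_euler('xyz',s['orientation']).as_matrix()
    B=np.stack([-T[:,0],T[:,1],-T[:,2]],1)  # spoon axes: x=-toolx, z=-toolz, y = tool y
    g=np.array(s['position'])+B@[0,0,19.]
    Rt=B@R.from_euler('y',th).as_matrix()
    segs=spoonpts([0,0,0],0)
    f=lambda a:g+Rt@(np.array(a)+[off,0,-142-0.+dz+ (142-143)])
    return [(f(a),f(b)) for a,b in segs], f([0,0,0])
E
python3 - <<'E'
from spoon import *
d=cap('scene'); s=status.observe(); print(s['position'],s['orientation'])
im=None
for th,col in ((-30,(0,255,0)),(-40,(255,0,0)),(-50,(0,0,255))):
    sg,t=held(s,np.radians(th)); print(th,t)
    im=draw(d,(204,238,100,100),6,sg,'s15.png',col,im)
E
python3 beads.py 362,345 400,300 475,405
```

```text
[ 545.90649283 -153.44249037  142.85546177] [-3.13975303e+00 -2.05349821e-05 -2.56174527e+00]
-30 [ 605.82342321 -114.43043086   38.0125382 ]
-40 [ 622.8903857  -103.22097727   52.30937208]
-50 [637.61765959 -93.53658402  69.93470749]
362,345 [ 556. -155.] r 40 phi 347
400,300 [ 553. -129.] r 66 phi 340
475,405 [ 614. -143.] r 64 phi 282
```

View pics/s15.png

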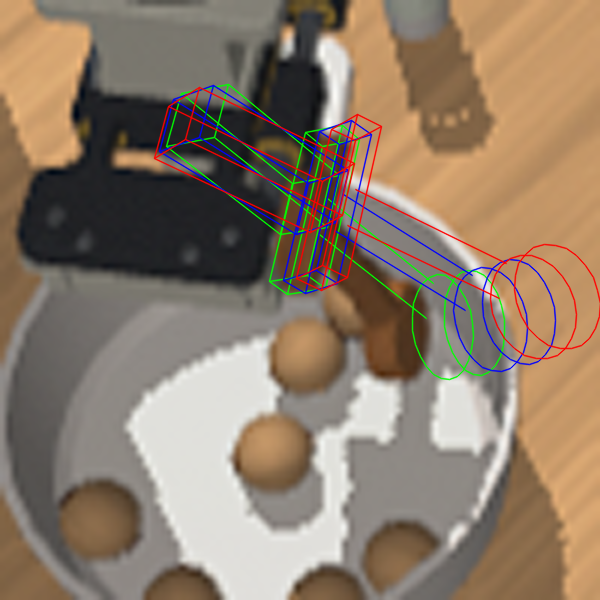

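```bash
python3 - <<'E'
from spoon import *
d=cap('scene'); s=status.observe(); print(s['position'],s['orientation'])
im=None
for th,dz,col in ((-16,0,(0,255,0)),(-20,0,(255,0,0)),(-20,6,(0,0,255))):
    sg,t=held(s,np.radians(th),dz=dz); print(th,t)
    im=draw(d,(204,238,100,100),6,sg,'s16.png',col,im)
E
```

```text
[ 545.52068875 -151.99676069  141.90821509] [ 3.14124747e+00 -1.19610992e-03 -2.56267956e+00]
-16 [ 578.37327857 -130.47492896   23.40073834]
-20 [ 586.32291445 -125.28019088   26.47375934]
-20 [ 584.61188168 -126.40087449   32.11436526]
```

View pics/s16.png

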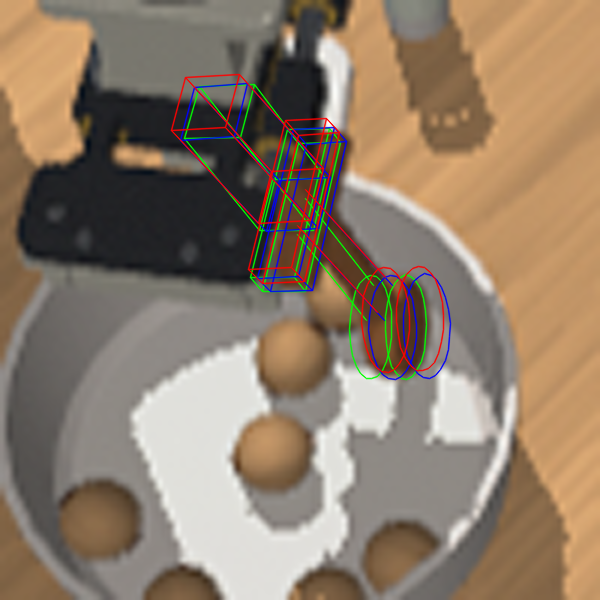

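```bash
python3 - <<'E'
from plan import *
w=[(546,-152,152,33),(558,-157,152,33),(575,-164,150,33),(591,-170.5,150,33),(598,-166,150,33),(606,-161,150,33),(613,-156,150,33),(620,-151.5,150,33),(625,-148,150,33),(625,-148,150,33)]
rows(w,world=True)
E
```

```text
[-0.0004, -0.0003, -0.0101, 0.0, -0.1, 0.2, 0, -0.0077, -0.011, -0.0101, 0.0, -0.1, 0.2, 0, -0.0181, -0.0262, -0.0081, 0.0, -0.1, 0.2, 0, -0.0279, -0.0404, -0.0081, 0.0, -0.1, 0.2, 0, -0.0363, -0.0404, -0.0081, 0.0, -0.1, 0.2, 0, -0.0457, -0.0406, -0.0082, 0.0, -0.1, 0.2, 0, -0.0543, -0.0403, -0.0082, 0.0, -0.1, 0.2, 0, -0.0626, -0.0403, -0.0082, 0.0, -0.1, 0.2, 0, -0.0687, -0.0401, -0.0082, 0.0, -0.1, 0.2, 0, -0.0687, -0.0401, -0.0082, 0.0, -0.1, 0.2, 0]
```

Call:
jog_arm(
  series=[-0.0004,-0.0003,-0.0101,0,0,0,0,-0.0077,-0.011,-0.0101,0,0,0,0,-0.0181,-0.0262,-0.0081,0,0,0,0,-0.0279,-0.0404,-0.0081,0,0,0,0,-0.0363,-0.0404,-0.0081,0,0,0,0,-0.0457,-0.0406,-0.0082,0,0,0,0,-0.0543,-0.0403,-0.0082,0,0,0,0,-0.0626,-0.0403,-0.0082,0,0,0,0,-0.0687,-0.0401,-0.0082,0,0,0,0,-0.0687,-0.0401,-0.0082,0,0,0,0],
)

```text
time_s: 21.2
position: [625.7, -147.3, 149.9]
orientation: [3.142, 0.0, -2.562]
force: [-0.9, -2.8, -0.2]
finger_gap: 19.7
```

```bash
cat > held.py <<'E'
import sys
from spoon import *
C=np.array([572.5,-192.]); A=127.4
d=cap('scene'); s=status.observe(); print(s['time_s'],s['position'],s['orientation'],s['force'],s['joint_pos'][6])
t=s['position'][:2]-C; print('tcp bowl r,phi',np.hypot(*t),(np.degrees(np.arctan2(t[1],t[0]))-A)%360)
im=None
for a,col in zip(sys.argv[2:],((0,255,0),(255,0,0),(0,0,255))):
    th,dz,off=map(float,a.split(','))
    sg,t=held(s,np.radians(th),dz=dz,off=off); print(th,t)
    im=draw(d,(194,228,110,110),5.4,sg,sys.argv[1],col,im)
E
python3 held.py s17.png 0,0,0 -5,3,0
```

```text
21.25 [ 625.59563631 -147.26844275  149.86446733] [ 3.14122170e+00  2.53961702e-04 -2.56223555e+00] [-2.28605176 -2.47478866  0.12350631] 2.2557900301136287
tcp bowl r,phi 69.42664336033357 272.71318077221946
0.0 [ 625.59680501 -147.21270935   25.86447986]
-5.0 [ 635.80742154 -140.53397976   29.40032056]
```

View pics/s17.png

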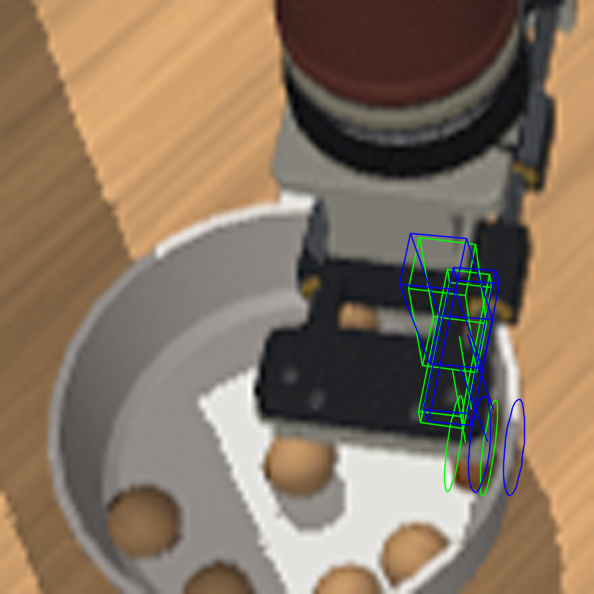

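Call:
jog_arm(
  series=[-0.002,0,0,0,0,0,0,-0.003,0,0,0,0,0,0,-0.003,0,0,0,0,0,0,0.002,0,0,0,0,0,0,0.009,0,-0.01,0,0,9,0,0.016,0,-0.03,0,0,19,0,0.024,0,-0.05,0,0,29,0,0.03,0,-0.06,0,0,39,0,0.03,0,-0.06,0,0,49,0,0.03,0,-0.06,0,0,56,0],
)

```text
time_s: 22.5
position: [602.1, -160.5, 209.8]
orientation: [3.136, 0.002, 2.741]
force: [1.2, -0.1, 0.0]
finger_gap: 20.0
```

```bash
python3 held.py s18.png 0,0,0 -3,4,0
```

```text
22.55 [ 602.03773917 -160.3081818   209.61332564] [3.13594752e+00 1.14325485e-03 2.73928897e+00] [ 0.38800706  0.23346878 -1.15759642] 1.4688206448653198
tcp bowl r,phi 43.322619678504 279.61485627493016
0.0 [ 602.44225726 -159.71958001   85.61538246]
-3.0 [ 609.12247908 -162.58779852   89.81412445]
```

View pics/s18.png

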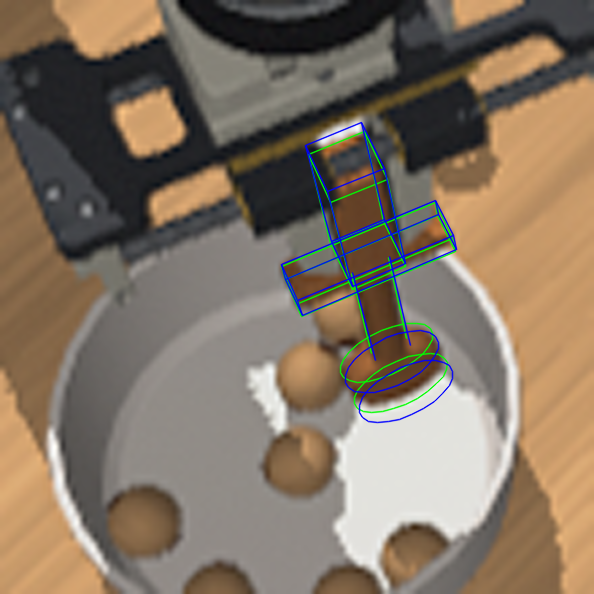

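```bash
cat > beads2.py <<'E'
import sys
from h import *
c=cap('scene','b_%s.png'%sys.argv[1]); A=np.radians(127.4); C=np.array([572.5,-192.])
g=cv2.cvtColor(c['image'],cv2.COLOR_RGB2GRAY)
for a in sys.argv[2:]:
    u,v=map(float,a.split(',')); w=ray(c,194+u/5.4-.5,228+v/5.4-.5,28.5)[:2]-C
    print(a,np.round(w+C),'r %.0f phi %.0f'%(np.hypot(*w),np.degrees(np.arctan2(w[1],w[0])-A)%360), 'bowl xy',np.round([np.cos(A)*w[0]+np.sin(A)*w[1],-np.sin(A)*w[0]+np.cos(A)*w[1]]))
E
python3 beads2.py 1 310,377 340,315 300,462 413,557 350,598 220,598 144,522
python3 - <<'E'
from spoon import *
from scipy.optimize import least_squares
d=cap('scene'); s=status.observe()
im=d['image'].astype(int); R_,G,B=im[...,0],im[...,1],im[...,2]
crop=im[228:338,194:304]; 
for (u,v) in ((360,210),(300,280),(395,370),(375,300),(310,377),(300,462)):
    print(crop[int(v/5.4),int(u/5.4)])
E
```

```text
310,377 [ 549. -164.] r 36 phi 3 bowl xy [36.  2.]
340,315 [ 538. -136.] r 66 phi 354 bowl xy [65. -7.]
300,462 [ 573. -193.] r 1 phi 155 bowl xy [-1.  1.]
413,557 [ 635. -192.] r 63 phi 232 bowl xy [-38. -50.]
350,598 [ 628. -221.] r 63 phi 206 bowl xy [-57. -27.]
220,598 [ 590. -254.] r 64 phi 158 bowl xy [-60.  24.]
144,522 [ 544. -252.] r 66 phi 117 bowl xy [-30.  59.]
[98 64 38]
[104  67  38]
[97 65 38]
[93 61 37]
[181 139  95]
[140 109  76]
```

```bash
python3 - <<'E'
from plan import *
rows([(32,290,200,-23-10.3*i) for i in range(1,11)])
E
```

```text
[0.0094, -0.0081, 0.0095, 0.2, 0.0, 10.7, 0, 0.0094, -0.0081, 0.0095, 0.2, -0.0, 21.0, 0, 0.0094, -0.0081, 0.0095, 0.2, -0.0, 31.3, 0, 0.0094, -0.0081, 0.0095, 0.2, -0.1, 41.6, 0, 0.0094, -0.0081, 0.0095, 0.2, -0.1, 51.9, 0, 0.0094, -0.0081, 0.0095, 0.2, -0.1, 62.2, 0, 0.0094, -0.0081, 0.0095, 0.2, -0.1, 72.5, 0, 0.0094, -0.0081, 0.0095, 0.2, -0.1, 82.8, 0, 0.0094, -0.0081, 0.0095, 0.2, -0.2, 93.1, 0, 0.0094, -0.0081, 0.0095, 0.2, -0.2, 103.4, 0]
```

Call:
jog_arm(
  series=[0.005,-0.004,0.005,0.2,0,10.5,0,0.0094,-0.0081,0.0095,0.2,0,21,0,0.0094,-0.0081,0.0095,0.2,0,31.3,0,0.0094,-0.0081,0.0095,0.2,0,41.6,0,0.0094,-0.0081,0.0095,0.2,0,51.9,0,0.0094,-0.0081,0.0095,0.2,0,62.2,0,0.0094,-0.0081,0.0095,0.2,0,72.5,0,0.0094,-0.0081,0.0095,0.2,-0.1,82.8,0,0.0094,-0.0081,0.0095,0.2,-0.2,93.1,0,0.0094,-0.0081,0.0095,0.2,-0.2,103.4,0],
)

```text
time_s: 23.9
position: [590.6, -163.5, 199.5]
orientation: [-3.141, -0.002, 0.94]
force: [0.5, 0.0, -1.8]
finger_gap: 20.0
```

```bash
python3 - <<'E'
from plan import *
s=status.observe(); print(s['position'],s['orientation'],s['joint_pos'])
y0=np.degrees(s['orientation'][2])-180; print(y0)
rows([(32,290,195,y0-10.4*i) for i in range(1,11)])
E
```

```text
[ 590.59866423 -163.54751888  199.51243344] [-3.14149962e+00 -1.98451855e-03  9.40491293e-01] [-0.12431196  0.63839086  0.6189278   1.57715077 -0.41021168  1.05822386
 -0.02504278]
-126.1138182527389
[-0.0017, 0.0002, 0.0045, -0.0, -0.1, 10.4, 0, -0.0017, 0.0002, 0.0045, -0.0, -0.1, 20.8, 0, -0.0017, 0.0002, 0.0045, -0.0, -0.1, 31.2, 0, -0.0017, 0.0002, 0.0045, -0.0, -0.1, 41.6, 0, -0.0017, 0.0002, 0.0045, -0.1, -0.1, 52.0, 0, -0.0017, 0.0002, 0.0045, -0.1, -0.1, 62.4, 0, -0.0017, 0.0002, 0.0045, -0.1, -0.1, 72.8, 0, -0.0017, 0.0002, 0.0045, -0.1, -0.1, 83.2, 0, -0.0017, 0.0002, 0.0045, -0.1, -0.1, 93.6, 0, -0.0017, 0.0002, 0.0045, -0.1, -0.1, 104.0, 0]
```

```bash
python3 held.py s19.png 0,0,0 0,4,0; python3 - <<'E'
from plan import *
rows([(33,288,z,-126) for z in (188,178,168,158,150,144,141,140,140,140)])
E
```

```text
23.95 [ 590.72710814 -163.41320875  199.35293703] [-3.14153322e+00 -1.59602411e-03  9.36905133e-01] [-0.2318788  -0.05261973 -0.84725968] -0.02835764840677204
tcp bowl r,phi 33.90327572787979 290.07817335689407
0.0 [ 590.83838739 -163.24938451   75.35309518]
0.0 [ 590.83479774 -163.25466916   79.35309008]
[-0.0009, 0.0013, 0.0114, -0.0, -0.1, -0.3, 0, -0.0009, 0.0013, 0.0214, -0.0, -0.1, -0.3, 0, -0.0009, 0.0013, 0.0314, -0.0, -0.1, -0.3, 0, -0.0009, 0.0013, 0.0414, -0.0, -0.1, -0.3, 0, -0.0009, 0.0013, 0.0494, -0.0, -0.1, -0.3, 0, -0.0009, 0.0013, 0.0554, -0.0, -0.1, -0.3, 0, -0.0009, 0.0013, 0.0584, -0.0, -0.1, -0.3, 0, -0.0009, 0.0013, 0.0594, -0.0, -0.1, -0.3, 0, -0.0009, 0.0013, 0.0594, -0.0, -0.1, -0.3, 0, -0.0009, 0.0013, 0.0594, -0.0, -0.1, -0.3, 0]
```

View pics/s19.png

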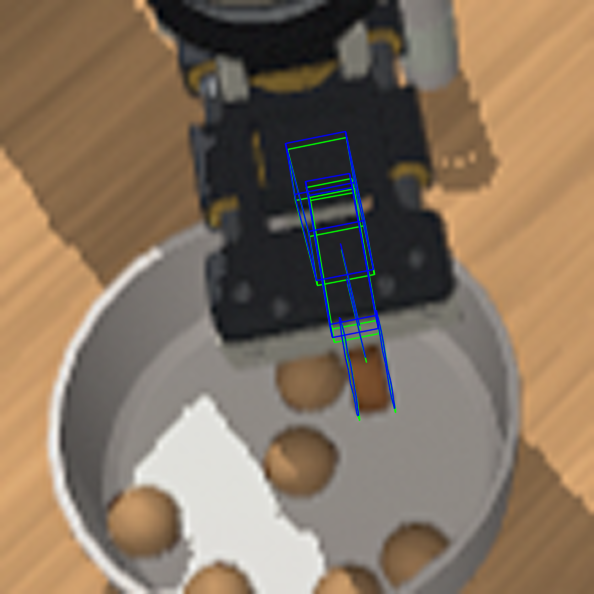

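Call:
jog_arm(
  series=[-0.0009,0.0013,0.0114,0,-0.1,0,0,-0.0009,0.0013,0.0214,0,-0.1,0,0,-0.0009,0.0013,0.0314,0,-0.1,0,0,-0.0009,0.0013,0.0414,0,-0.1,0,0,-0.0009,0.0013,0.0494,0,-0.1,0,0,-0.0009,0.0013,0.0544,0,-0.1,0,0,-0.0009,0.0013,0.0574,0,-0.1,0,0,-0.0009,0.0013,0.0584,0,-0.1,0,0,-0.0009,0.0013,0.0584,0,-0.1,0,0,-0.0009,0.0013,0.0584,0,-0.1,0,0],
)

```text
time_s: 25.2
position: [591.4, -164.8, 141.2]
orientation: [3.141, -0.0, 0.937]
force: [0.8, 0.8, 0.2]
finger_gap: 20.0
```

```bash
python3 - <<'E'
from plan import *
s=status.observe(); print(s['position'],s['orientation'],s['force'])
ph=288+8.5*np.arange(1,11)
rows([(33,p,141,p-414) for p in ph])
E
```

```text
[ 591.43874276 -164.84382412  141.20179297] [ 3.14121229e+00 -2.98108660e-05  9.37044021e-01] [0.79487282 0.83910504 0.17669552]
[-0.0006, -0.005, 0.0002, 0.0, -0.0, -8.8, 0, -0.0018, -0.0098, 0.0002, 0.0, 0.0, -17.3, 0, -0.0038, -0.0143, 0.0002, 0.0, 0.0, -25.8, 0, -0.0063, -0.0184, 0.0002, 0.0, 0.0, -34.3, 0, -0.0094, -0.0222, 0.0002, 0.0, 0.0, -42.8, 0, -0.0131, -0.0254, 0.0002, 0.0, 0.0, -51.3, 0, -0.0172, -0.0281, 0.0002, 0.0, 0.0, -59.8, 0, -0.0217, -0.0301, 0.0002, 0.0, 0.0, -68.3, 0, -0.0264, -0.0315, 0.0002, 0.0, 0.0, -76.8, 0, -0.0312, -0.0321, 0.0002, 0.0, 0.0, -85.3, 0]
```

Call:
jog_arm(
  series=[-0.0006,-0.005,0.0002,0,0,-8.8,0,-0.0018,-0.0098,0.0002,0,0,-17.3,0,-0.0038,-0.0143,0.0002,0,0,-25.8,0,-0.0063,-0.0184,0.0002,0,0,-34.3,0,-0.0094,-0.0222,0.0002,0,0,-42.8,0,-0.0131,-0.0254,0.0002,0,0,-51.3,0,-0.0172,-0.0281,0.0002,0,0,-59.8,0,-0.0217,-0.0301,0.0002,0,0,-68.3,0,-0.0264,-0.0315,0.0002,0,0,-76.8,0,-0.0312,-0.0321,0.0002,0,0,-85.3,0],
)

```text
time_s: 26.45
position: [547.0, -171.4, 141.3]
orientation: [3.142, 0.001, 2.43]
force: [-0.2, 0.3, -0.7]
finger_gap: 20.0
```

```bash
python3 held.py s20.png 0,0,0; python3 - <<'E'
from plan import *
s=status.observe(); print(s['joint_pos'])
ph=12+9*np.arange(1,11)
rows([(33,p,141,min(p-54,45)) for p in ph])
E
```

```text
26.5 [ 546.34731586 -172.50339675  141.37736144] [-3.14081649e+00  1.07302938e-03  2.43193671e+00] [-0.82338175 -1.81574154  0.3151098 ] 1.2428666831087272
tcp bowl r,phi 32.62024564694757 15.895784659731873
0.0 [ 546.38553971 -172.66310184   17.37747017]
[ 0.16422689  0.58497031  0.16111548  1.75088136 -0.12048769  0.81468293
  1.24286668]
[0.0, -0.0029, 0.0004, -0.0, 0.1, -7.7, 0, -0.0012, -0.008, 0.0004, -0.1, 0.1, -16.7, 0, -0.0032, -0.0128, 0.0004, -0.1, 0.1, -25.7, 0, -0.0059, -0.0172, 0.0004, -0.1, 0.0, -34.7, 0, -0.0092, -0.0211, 0.0004, -0.1, 0.0, -43.7, 0, -0.0132, -0.0245, 0.0004, -0.1, 0.0, -52.7, 0, -0.0176, -0.0272, 0.0004, -0.1, 0.0, -61.7, 0, -0.0224, -0.0291, 0.0004, -0.1, 0.0, -70.7, 0, -0.0274, -0.0303, 0.0004, -0.1, 0.0, -79.7, 0, -0.0326, -0.0307, 0.0004, -0.1, 0.0, -85.7, 0]
```

View pics/s20.png

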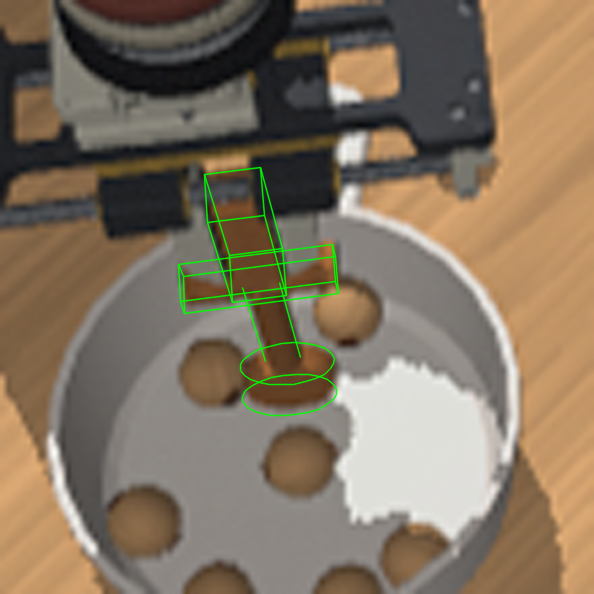

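Call:
jog_arm(
  series=[0.0,-0.0029,0.0004,0,0.1,-7.7,0,-0.0012,-0.008,0.0004,0,0.1,-16.7,0,-0.0032,-0.0128,0.0004,0,0.1,-25.7,0,-0.0059,-0.0172,0.0004,0,0,-34.7,0,-0.0092,-0.0211,0.0004,0,0,-43.7,0,-0.0132,-0.0245,0.0004,0,0,-52.7,0,-0.0176,-0.0272,0.0004,0,0,-61.7,0,-0.0224,-0.0291,0.0004,0,0,-70.7,0,-0.0274,-0.0303,0.0004,0,0,-79.7,0,-0.0326,-0.0307,0.0004,0,0,-85.7,0],
)

```text
time_s: 27.75
position: [551.1, -217.7, 141.1]
orientation: [-3.14, -0.001, -2.355]
force: [-0.3, 0.4, -0.0]
finger_gap: 19.8
```

```bash
python3 held.py s21.png 0,0,0; python3 - <<'E'
from plan import *
s=status.observe(); print(s['joint_pos'])
E
```

```text
27.8 [ 551.61462459 -218.51412972  141.05311826] [-3.13917109e+00 -8.00419665e-04 -2.35357162e+00] [ 0.99769157 -1.56142449 -0.4303084 ] 2.5091490098842173
tcp bowl r,phi 33.75200705922829 104.37223515223903
0.0 [ 551.75750892 -218.79626291   17.05352155]
[ 0.50557141  0.62124565 -0.26797367  1.68454538  0.20693502  0.86180392
  2.50914901]
```

View pics/s21.png

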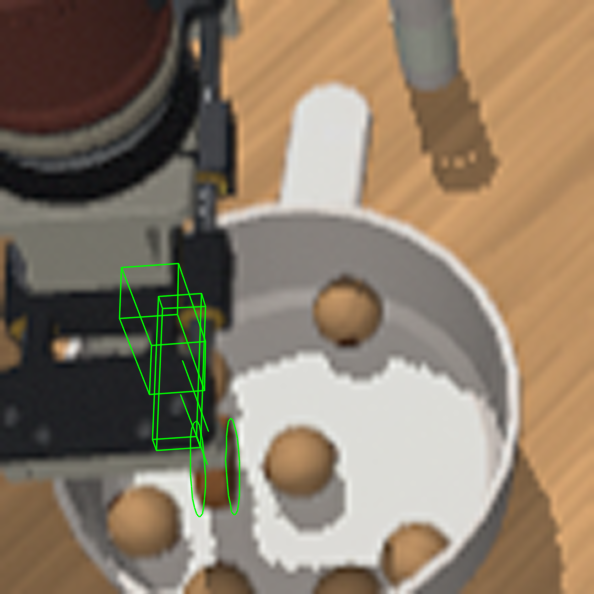

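```bash
python3 - <<'E'
from plan import *
zs=[160,180]+[190]*8; ys=[45,36,26,16,6,-4,-14,-24,-34,-44]
rows([(33,104,z,y) for z,y in zip(zs,ys)])
E
```

```text
[-0.0007, 0.0003, -0.0189, -0.1, -0.0, 0.2, 0, -0.0007, 0.0002, -0.0389, -0.1, -0.0, 9.2, 0, -0.0007, 0.0002, -0.0489, -0.1, -0.0, 19.2, 0, -0.0007, 0.0002, -0.0489, -0.1, -0.0, 29.2, 0, -0.0007, 0.0002, -0.0489, -0.1, 0.0, 39.2, 0, -0.0007, 0.0002, -0.0489, -0.1, 0.0, 49.2, 0, -0.0007, 0.0002, -0.0489, -0.1, 0.0, 59.2, 0, -0.0007, 0.0002, -0.0489, -0.1, 0.0, 69.2, 0, -0.0007, 0.0002, -0.0489, -0.1, 0.1, 79.2, 0, -0.0007, 0.0002, -0.0489, -0.1, 0.1, 89.2, 0]
```

Call:
jog_arm(
  series=[-0.0007,0.0003,-0.0189,0,0,0.2,0,-0.0007,0.0002,-0.0389,0,0,9.2,0,-0.0007,0.0002,-0.0489,-0.1,0,19.2,0,-0.0007,0.0002,-0.0489,-0.1,0,29.2,0,-0.0007,0.0002,-0.0489,-0.1,0,39.2,0,-0.0007,0.0002,-0.0489,-0.1,0,49.2,0,-0.0007,0.0002,-0.0489,-0.1,0,59.2,0,-0.0007,0.0002,-0.0489,-0.1,0,69.2,0,-0.0007,0.0002,-0.0489,-0.1,0,79.2,0,-0.0007,0.0002,-0.0489,-0.1,0,89.4,0],
)

```text
time_s: 29.05
position: [551.9, -217.6, 190.1]
orientation: [3.141, 0.001, 2.36]
force: [0.4, 0.0, -1.3]
finger_gap: 19.6
```

```bash
python3 held.py s22.png 0,0,0; python3 - <<'E'
from plan import *
s=status.observe(); y=np.degrees(s['orientation'][2])-180; print(y,s['joint_pos'])
zs=[190]*6+[180,166,152,143]
ys=[max(y-10.4*i,-128) for i in range(1,11)]
rows([(33,106,z,y) for z,y in zip(zs,ys)])
E
```

```text
29.1 [ 552.03094282 -217.36185515  190.0707382 ] [3.14108877e+00 1.50437225e-03 2.35697120e+00] [-0.27944821  0.63217499  0.28714071] 1.2159129509679372
tcp bowl r,phi 32.5915019325034 103.69367929573639
0.0 [ 552.20709743 -217.44944215   66.07089426]
-44.95549752748215 [ 0.24259857  0.5558908   0.15282822  1.63839262 -0.09851921  0.95326193
  1.21591295]
[-0.0014, -0.0002, 0.0001, 0.0, 0.1, 10.4, 0, -0.0014, -0.0002, 0.0001, 0.0, 0.1, 20.8, 0, -0.0014, -0.0002, 0.0001, 0.1, 0.1, 31.2, 0, -0.0014, -0.0002, 0.0001, 0.1, 0.1, 41.6, 0, -0.0014, -0.0002, 0.0001, 0.1, 0.1, 52.0, 0, -0.0014, -0.0002, 0.0001, 0.1, 0.1, 62.4, 0, -0.0013, -0.0002, 0.0101, 0.1, 0.1, 72.8, 0, -0.0013, -0.0003, 0.0241, 0.1, 0.0, 83.0, 0, -0.0013, -0.0003, 0.0381, 0.1, 0.0, 83.0, 0, -0.0013, -0.0003, 0.0471, 0.1, 0.0, 83.0, 0]
```

View pics/s22.png

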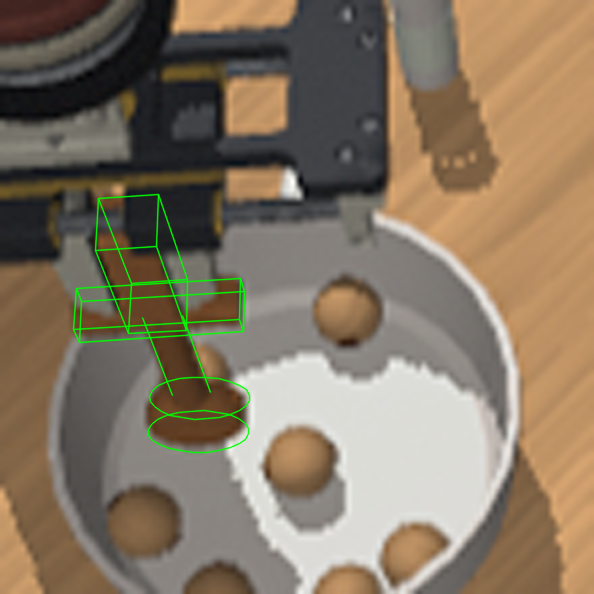

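Call:
jog_arm(
  series=[-0.0014,0,0,0,0.1,10.4,0,-0.0014,0,0,0,0.1,20.8,0,-0.0014,0,0,0.1,0.1,31.2,0,-0.0014,0,0,0.1,0.1,41.6,0,-0.0014,0,0,0.1,0.1,52,0,-0.0014,0,0,0.1,0.1,62.4,0,-0.0013,0,0.01,0.1,0.1,72.8,0,-0.0013,-0.0003,0.024,0.1,0,83,0,-0.0013,-0.0003,0.038,0.1,0,83,0,-0.0013,-0.0003,0.047,0.1,0,83,0],
)

```text
time_s: 30.35
position: [552.6, -218.1, 142.1]
orientation: [-3.141, 0.001, 0.911]
force: [0.4, 0.1, 0.1]
finger_gap: 19.9
```

```bash
python3 - <<'E'
from plan import *
s=status.observe(); y=np.degrees(s['orientation'][2])-180; print(s['position'],y,s['force'],s['joint_pos'])
ph=106+9*np.arange(1,11)
rows([(33,p,141,max(-128,p-234-8)) for p in ph])
E
```

```text
[ 552.5664663  -218.10529184  142.1433273 ] -127.79469349822793 [0.41529824 0.09944158 0.12673535] [ 0.02143612  0.66029749  0.52655011  1.69504133 -0.40441193  0.89756499
  0.05327723]
[0.0004, 0.0056, 0.0011, -0.0, 0.0, -0.8, 0, 0.0017, 0.0106, 0.0011, -0.0, 0.0, -9.8, 0, 0.0038, 0.0153, 0.0011, -0.0, 0.0, -18.8, 0, 0.0066, 0.0197, 0.0011, -0.1, 0.0, -27.8, 0, 0.01, 0.0236, 0.0011, -0.1, 0.0, -36.8, 0, 0.014, 0.0269, 0.0011, -0.1, 0.0, -45.8, 0, 0.0185, 0.0295, 0.0011, -0.1, 0.0, -54.8, 0, 0.0233, 0.0313, 0.0011, -0.1, 0.0, -63.8, 0, 0.0284, 0.0324, 0.0011, -0.1, 0.0, -72.8, 0, 0.0335, 0.0327, 0.0011, -0.1, 0.0, -81.8, 0]
```

Call:
jog_arm(
  series=[0.0004,0.0056,0.0011,0,0,-0.8,0,0.0017,0.0106,0.0011,0,0,-9.8,0,0.0038,0.0153,0.0011,0,0,-18.8,0,0.0066,0.0197,0.0011,0,0,-27.8,0,0.01,0.0236,0.0011,0,0,-36.8,0,0.014,0.0269,0.0011,0,0,-45.8,0,0.0185,0.0295,0.0011,0,0,-54.8,0,0.0233,0.0313,0.0011,0,0,-63.8,0,0.0284,0.0324,0.0011,0,0,-72.8,0,0.0335,0.0327,0.0011,0,0,-81.8,0],
)

```text
time_s: 31.6
position: [599.6, -212.5, 141.6]
orientation: [-3.141, 0.001, 2.345]
force: [-0.6, 0.1, -1.6]
finger_gap: 19.8
```

```bash
python3 held.py s23.png 0,0,0; python3 - <<'E'
from plan import *
s=status.observe(); y=np.degrees(s['orientation'][2])-180; print(s['position'],y,s['force'],s['joint_pos'])
ph=198+9*np.arange(1,11)
rows([(33,p,141,min(45,p-234-8)) for p in ph])
E
```

```text
31.65 [ 600.13471764 -211.8461019   141.67742504] [3.14089543e+00 1.01386458e-03 2.34842818e+00] [ 0.72797297 -0.37292994 -0.89101365] 1.1622697122874799
tcp bowl r,phi 34.02271858235322 196.91566865266915
0.0 [ 600.28452771 -211.87502975   17.67751891]
[ 600.13471764 -211.8461019   141.67742504] -45.44497700406171 [ 0.72797297 -0.37292994 -0.89101365] [ 0.23677327  0.67050277  0.11685625  1.56185093 -0.09186392  0.91339097
  1.16226971]
[0.0025, 0.0054, 0.0007, 0.0, 0.1, -10.4, 0, 0.0046, 0.0102, 0.0007, 0.0, 0.1, -19.4, 0, 0.0075, 0.0145, 0.0007, 0.0, 0.1, -28.4, 0, 0.011, 0.0183, 0.0007, 0.0, 0.1, -37.4, 0, 0.015, 0.0215, 0.0007, 0.0, 0.1, -46.4, 0, 0.0195, 0.0241, 0.0007, 0.0, 0.1, -55.4, 0, 0.0243, 0.0259, 0.0007, 0.0, 0.1, -64.4, 0, 0.0294, 0.027, 0.0007, -0.0, 0.1, -73.4, 0, 0.0346, 0.0272, 0.0007, -0.0, 0.1, -82.4, 0, 0.0397, 0.0266, 0.0007, -0.0, 0.1, -90.4, 0]
```

View pics/s23.png

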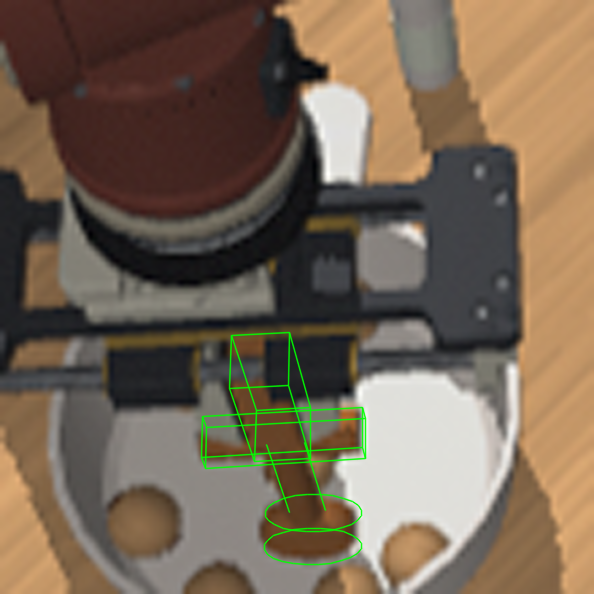

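Call:
jog_arm(
  series=[0.0025,0.0054,0.0007,0,0.1,-10.4,0,0.0046,0.0102,0.0007,0,0.1,-19.4,0,0.0075,0.0145,0.0007,0,0.1,-28.4,0,0.011,0.0183,0.0007,0,0.1,-37.4,0,0.015,0.0215,0.0007,0,0.1,-46.4,0,0.0195,0.0241,0.0007,0,0.1,-55.4,0,0.0243,0.0259,0.0007,0,0.1,-64.4,0,0.0294,0.027,0.0007,0,0.1,-73.4,0,0.0346,0.0272,0.0007,0,0.1,-82.4,0,0.0397,0.0266,0.0007,0,0.1,-90.4,0],
)

```text
time_s: 32.9
position: [591.4, -165.8, 141.3]
orientation: [-3.141, -0.0, -2.355]
force: [-0.1, 0.3, -0.6]
finger_gap: 19.6
```

```bash
python3 held.py s24.png 0,0,0; python3 - <<'E'
from plan import *
s=status.observe(); y=np.degrees(s['orientation'][2])-180; print(s['position'],y,s['force'],s['joint_pos'])
ph=290+8*np.arange(1,11)
rows([(35,min(p,358),141,45) for p in ph])
E
```

```text
32.95 [ 590.84305492 -165.41712376  141.27443535] [-3.14149216e+00 -4.82704480e-04 -2.35158609e+00] [-0.03189122  1.13119281  0.12440932] 2.3752984250722147
tcp bowl r,phi 32.29732145294345 287.9930536475326
0.0 [ 590.80977848 -165.46841345   17.27445043]
[ 590.84305492 -165.41712376  141.27443535] -314.73595828939506 [-0.03189122  1.13119281  0.12440932] [ 0.43195803  0.65620903 -0.32475086  1.62135118  0.25063077  0.90546483
  2.37529843]
[-0.0011, 0.0064, 0.0003, -0.0, -0.0, 0.3, 0, 0.0009, 0.0108, 0.0003, -0.0, -0.0, 0.3, 0, 0.0035, 0.015, 0.0003, -0.0, -0.0, 0.3, 0, 0.0067, 0.0187, 0.0003, -0.0, -0.0, 0.3, 0, 0.0103, 0.022, 0.0003, -0.0, -0.0, 0.3, 0, 0.0144, 0.0247, 0.0003, -0.0, -0.0, 0.3, 0, 0.0188, 0.0268, 0.0003, -0.0, -0.0, 0.3, 0, 0.0234, 0.0283, 0.0003, -0.0, -0.0, 0.3, 0, 0.0258, 0.0288, 0.0003, -0.0, -0.0, 0.3, 0, 0.0258, 0.0288, 0.0003, -0.0, -0.0, 0.3, 0]
```

View pics/s24.png

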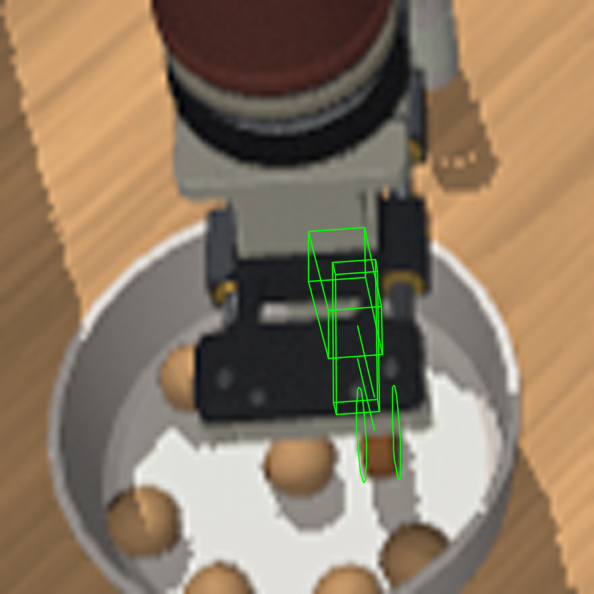

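Call:
jog_arm(
  series=[-0.0011,0.0064,0.0003,0,0,0,0,0.0009,0.0108,0.0003,0,0,0,0,0.0035,0.015,0.0003,0,0,0,0,0.0067,0.0187,0.0003,0,0,0,0,0.0103,0.022,0.0003,0,0,0,0,0.0144,0.0247,0.0003,0,0,0,0,0.0188,0.0268,0.0003,0,0,0,0,0.022,0.0278,0.0003,0,0,0,0,0.022,0.0278,0.0003,0,0,0,0,0.022,0.0278,0.0003,0,0,0,0],
)

```text
time_s: 34.2
position: [555.9, -161.7, 141.1]
orientation: [-3.141, -0.0, -2.352]
force: [0.8, 0.2, -0.7]
finger_gap: 19.7
```

```bash
python3 held.py s25.png 0,0,0; python3 - <<'E'
from plan import *
s=status.observe(); y=np.degrees(s['orientation'][2])-180; print(s['position'],y,s['force'],s['joint_pos'])
x0,y0=s['position'][:2]
zs=[155,180,205,225,240,248,248,248,248,248]; ys=[45,45,45,45,40,30,20,10,5,5]
rows([(x0,y0,z,y) for z,y in zip(zs,ys)],world=True)
E
```

```text
34.25 [ 555.95261831 -161.5997338   141.07252437] [-3.14088578e+00 -1.54660948e-04 -2.35153650e+00] [ 1.0934554   0.08279441 -0.00871694] 2.37345161884344
tcp bowl r,phi 34.61202140897848 351.1602040178838
0.0 [ 556.00138822 -161.67504774   17.07255684]
[ 555.95261831 -161.5997338   141.07252437] -314.7331168379121 [ 1.0934554   0.08279441 -0.00871694] [ 0.45195365  0.60883556 -0.32896457  1.72347142  0.24920027  0.84996921
  2.37345162]
[0.0, -0.0, -0.0139, -0.0, -0.0, 0.3, 0, 0.0, -0.0, -0.0389, -0.0, -0.0, 0.3, 0, 0.0, -0.0, -0.0639, -0.0, -0.0, 0.3, 0, 0.0, -0.0001, -0.0839, -0.0, -0.0, 0.3, 0, 0.0, -0.0001, -0.0989, -0.0, -0.0, 5.3, 0, 0.0, -0.0001, -0.1069, -0.0, -0.0, 15.3, 0, 0.0, -0.0001, -0.1069, -0.0, 0.0, 25.3, 0, 0.0, -0.0001, -0.1069, -0.0, 0.0, 35.3, 0, 0.0, -0.0001, -0.1069, -0.0, 0.0, 40.3, 0, 0.0, -0.0001, -0.1069, -0.0, 0.0, 40.3, 0]
```

View pics/s25.png

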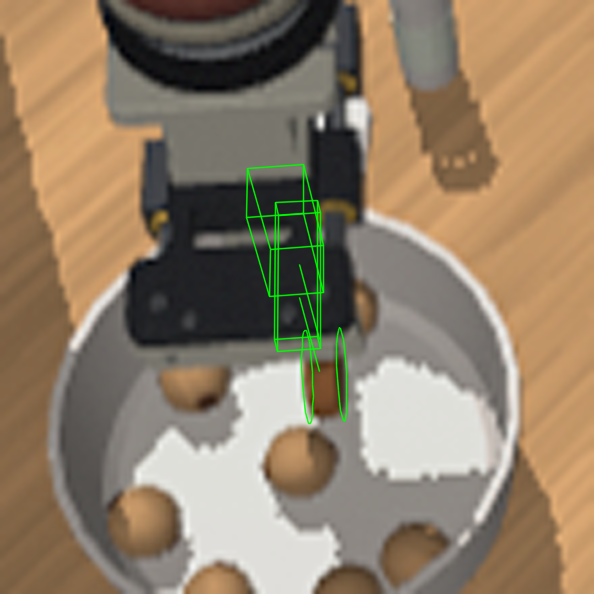

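Call:
jog_arm(
  series=[0,0,-0.0139,0,0,0.3,0,0,0,-0.0389,0,0,0.3,0,0,0,-0.0639,0,0,0.3,0,0,0,-0.0839,0,0,0.3,0,0,0,-0.0989,0,0,5.3,0,0,0,-0.1069,0,0,15.3,0,0,0,-0.1069,0,0,25.3,0,0,0,-0.1069,0,0,35.3,0,0,0,-0.1069,0,0,41.5,0,0,0,-0.1069,0,0,41.5,0],
)

```text
time_s: 35.5
position: [556.0, -160.9, 248.8]
orientation: [-3.141, 0.001, -3.074]
force: [0.1, 0.1, -0.6]
finger_gap: 20.0
```

```bash
python3 - <<'E'
from plan import *
s=status.observe(); y=np.degrees(s['orientation'][2])-180; print(s['position'],y,s['force'],s['joint_pos'])
x0,y0=s['position'][:2]; x1,y1=500,232
fr=[.015,.07,.17,.3,.43,.56,.69,.82,.94,1]
rows([(x0+(x1-x0)*f,y0+(y1-y0)*f,248,3.6) for f in fr],world=True)
E
```

```text
[ 555.9845305  -160.88555688  248.75208338] -356.12254314151403 [ 0.10926773  0.06118255 -0.56224389] [ 0.3558422   0.47919209 -0.17445617  1.59129301  0.09116496  1.0780881
  1.79603661]
[0.0004, 0.0059, 0.0007, -0.0, 0.1, 0.3, 0, 0.0021, 0.0277, 0.0007, -0.0, 0.1, 0.3, 0, 0.005, 0.0673, 0.0007, -0.0, 0.1, 0.3, 0, 0.0088, 0.1187, 0.0007, -0.0, 0.1, 0.3, 0, 0.0126, 0.1702, 0.0007, -0.0, 0.1, 0.3, 0, 0.0164, 0.2216, 0.0006, -0.0, 0.1, 0.3, 0, 0.0202, 0.2731, 0.0006, -0.0, 0.1, 0.3, 0, 0.024, 0.3245, 0.0006, -0.0, 0.1, 0.3, 0, 0.0275, 0.372, 0.0006, -0.0, 0.1, 0.3, 0, 0.0293, 0.3958, 0.0006, -0.0, 0.1, 0.3, 0]
```

Call:
jog_arm(
  series=[0.0004,0.0059,0.0007,0,0.1,0.3,0,0.0021,0.0277,0.0007,0,0.1,0.3,0,0.005,0.0673,0.0007,0,0.1,0.3,0,0.0088,0.1187,0.0007,0,0.1,0.3,0,0.0126,0.1702,0.0007,0,0.1,0.3,0,0.0164,0.2216,0.0006,0,0.1,0.3,0,0.0202,0.2731,0.0006,0,0.1,0.3,0,0.024,0.3245,0.0006,0,0.1,0.3,0,0.0275,0.372,0.0006,0,0.1,0.3,0,0.0293,0.3958,0.0006,0,0.1,0.3,0],
)

```text
time_s: 36.75
position: [497.2, 237.4, 248.2]
orientation: [3.139, -0.002, -3.072]
force: [0.5, -0.6, -1.3]
finger_gap: 20.0
```

```bash
python3 - <<'E'
from plan import *
s=status.observe(); y=np.degrees(s['orientation'][2])-180; print(s['position'],y,s['force'],s['joint_pos'])
zs=[245,235,222,208,194,182,172,166,164,164]
rows([(500,232.5,z,3.6) for z in zs],world=True)
E
```

```text
[497.20534202 237.40627825 248.21352095] -355.9880780663975 [ 0.46741338 -0.62978161 -1.34133035] [-0.31348236  0.44168468 -0.25421098  1.6657183   0.12089593  1.05036587
  1.03622672]
[-0.0025, -0.0051, 0.0032, 0.1, -0.1, 0.4, 0, -0.0025, -0.0051, 0.0132, 0.1, -0.1, 0.4, 0, -0.0025, -0.0052, 0.0262, 0.1, -0.1, 0.4, 0, -0.0025, -0.0052, 0.0402, 0.1, -0.1, 0.4, 0, -0.0025, -0.0052, 0.0542, 0.1, -0.1, 0.4, 0, -0.0026, -0.0052, 0.0662, 0.1, -0.1, 0.4, 0, -0.0026, -0.0053, 0.0762, 0.1, -0.1, 0.4, 0, -0.0026, -0.0053, 0.0822, 0.1, -0.1, 0.4, 0, -0.0026, -0.0053, 0.0842, 0.1, -0.1, 0.4, 0, -0.0026, -0.0053, 0.0842, 0.1, -0.1, 0.4, 0]
```

Call:
jog_arm(
  series=[-0.0025,-0.0051,0.0032,0.1,-0.1,0.4,0,-0.0025,-0.0051,0.0132,0.1,-0.1,0.4,0,-0.0025,-0.0052,0.0262,0.1,-0.1,0.4,0,-0.0025,-0.0052,0.0402,0.1,-0.1,0.4,0,-0.0025,-0.0052,0.0542,0.1,-0.1,0.4,0,-0.0026,-0.0052,0.0662,0.1,-0.1,0.4,0,-0.0026,-0.0053,0.0762,0.1,-0.1,0.4,0,-0.0026,-0.0053,0.0822,0.1,-0.1,0.4,0,-0.0026,-0.0053,0.0842,0.1,-0.1,0.4,0,-0.0026,-0.0053,0.0842,0.1,-0.1,0.4,0],
)

```text
time_s: 38.0
position: [500.1, 232.6, 164.2]
orientation: [3.141, 0.0, -3.078]
force: [-0.8, -0.1, -0.0]
finger_gap: 20.0
```

```bash
cat > standfit.py <<'E'
import sys
from spoon import *
def standsegs(x=590.5,y=238.3,a=0.06):
    L=[]
    for s in(-1,1):
        q=[[-35,s*12,125],[-35,s*26,125],[51,s*26,125],[51,s*12,125]]
        L+=list(zip(q,q[1:]+q[:1]))
        for xx in (-11.5,11.5): L.append(([xx,s*12,125],[xx,s*26,125]))
    L+=[([-45,-53,10],[-45,53,10]),([-45,-53,10],[60,-53,10])]
    M=R.from_euler('z',a).as_matrix(); f=lambda p:np.array([x,y,0])+M@np.array(p)
    return [(f(p),f(q)) for p,q in L]
if __name__=='__main__':
    d=cap('scene'); s=status.observe(); print(s['time_s'],s['position'],s['orientation'],s['force'])
    sg,t=held(s,np.radians(float(sys.argv[2])),dz=float(sys.argv[3]),off=float(sys.argv[4]))
    bx=(315,140,100,100)
    im=draw(d,bx,6,sg,sys.argv[1]); draw(d,bx,6,standsegs(),sys.argv[1],(255,0,0),im)
    cv2.imwrite('pics/raw_'+sys.argv[1],cv2.resize(d['image'][140:240,315:415,::-1],None,fx=6,fy=6,interpolation=cv2.INTER_CUBIC))
E
python3 standfit.py s26.png 0 0 0
```

```text
38.05 [500.23941102 232.68900154 164.36230999] [ 3.14065298e+00  7.48908170e-04 -3.07849838e+00] [ 0.09410744 -0.03041034 -1.73843508]
```

View pics/s26.png

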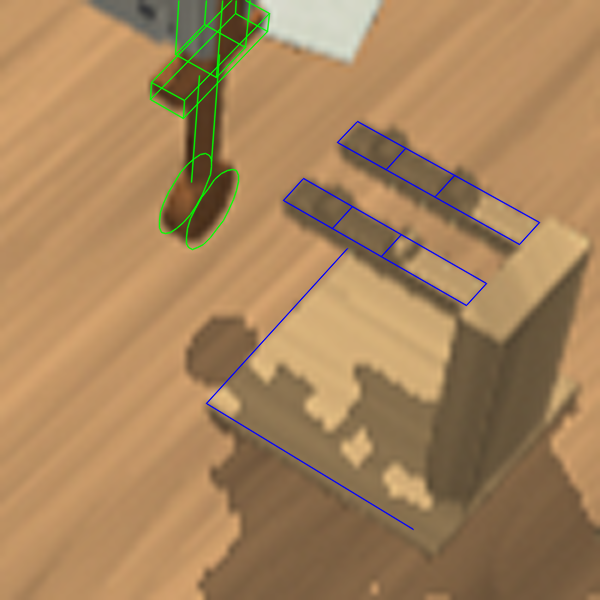

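View pics/raw_s26.png

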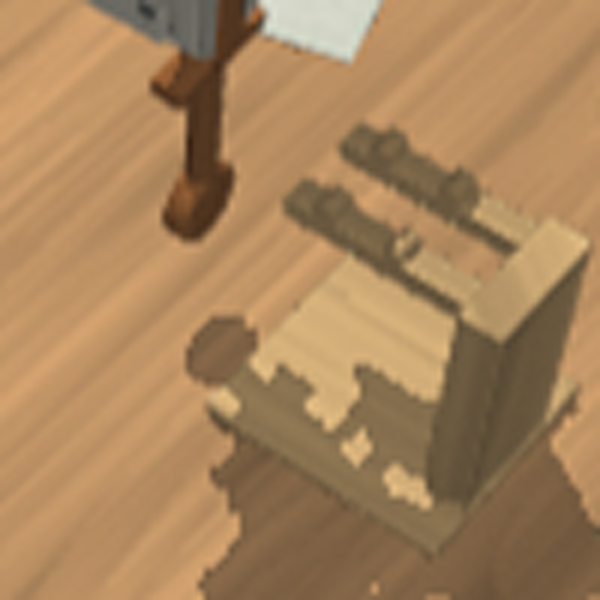

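```bash
python3 - <<'E'
from spoon import *
d=cap('scene'); s=status.observe(); print(s['position'],s['orientation'])
s0=dict(position=np.array([502.21,233.01,158.756]),orientation=np.array([3.14094,-0.00285,-3.07714]))
a=cv2.imread('pics/s5c.png'); bx=(310,130,110,110)
a=draw(d,bx,5.4,held(s0,0)[0],'x.png',im=a)
b=draw(d,bx,5.4,held(s,0)[0],'x.png')
c=draw(d,bx,5.4,held(s,0,dz=3)[0],'x.png')
A=cv2.resize(a[0:300,130:330],None,fx=1.9,fy=1.9); B=cv2.resize(b[0:300,130:330],None,fx=1.9,fy=1.9)
cv2.imwrite('pics/cmp.png',np.hstack([A,B]))
E
```

```text
[500.25629141 232.66510823 164.41321073] [ 3.14064203e+00  8.25237014e-04 -3.07858541e+00]
```

View pics/cmp.png

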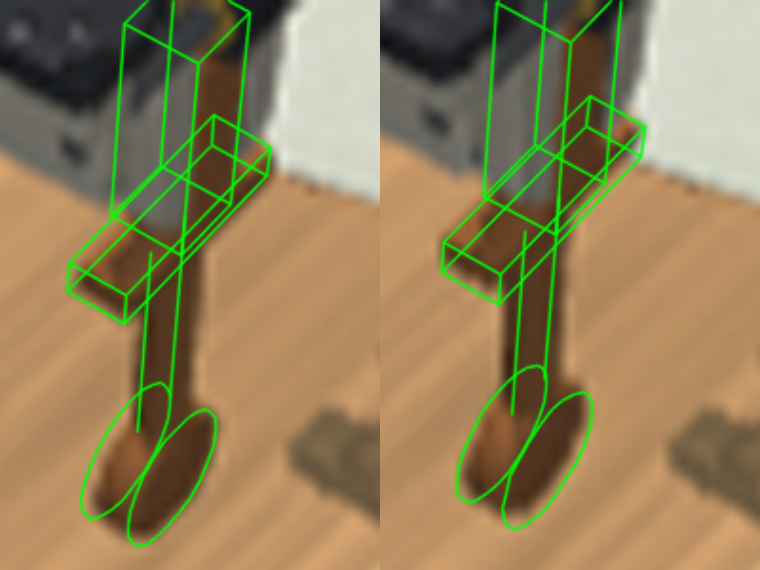

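```bash
python3 - <<'E'
from spoon import *
d=cap('scene'); s=status.observe(); print(s['position'],s['orientation'],s['time_s'])
p0=np.array([502.21,233.01,158.756]); 
a=cv2.imread('pics/s5c.png'); b=cv2.resize(d['image'][130:240,310:420,::-1],None,fx=5.4,fy=5.4,interpolation=cv2.INTER_CUBIC)
def m(im): 
    return im.astype(np.float32)
for name,(u0,u1,v0,v1),h in (('head',(170,255,205,290),19),('bar L',(163,215,115,165),108),('shaft',(195,245,160,210),65)):
    T=m(a)[v0:v1,u0:u1]
    r=cv2.matchTemplate(m(b),T,cv2.TM_CCOEFF_NORMED); _,mx,_,loc=cv2.minMaxLoc(r)
    q0=p0-[0,0,124-h]; q1=s['position']-[0,0,124-h]
    e=(proj(d,q1)-proj(d,q0))
    o=(np.array(loc)-[u0,v0])/5.4
    print(name,mx,'obs',o,'exp',e,'diff px',o-e)
    J=np.array([(proj(d,q1+dv)-proj(d,q1)) for dv in ([1,0,0],[0,1,0],[0,0,1])]).T
    print(' px per mm x,y,z',np.round(J,2).tolist())
E
```

```text
[500.26160813 232.65190179 164.45401726] [ 3.14062346e+00  8.88109159e-04 -3.07856880e+00] 38.15
head 0.9823074340820312 obs [-1.11111111 -2.40740741] exp [-0.56609669 -1.75444829] diff px [-0.54501443 -0.65295912]
 px per mm x,y,z [[0.31, 0.25, 0.02], [0.2, -0.23, -0.26]]
bar L 0.9778831601142883 obs [-1.66666667 -2.77777778] exp [-0.59618001 -1.96088317] diff px [-1.07048666 -0.8168946 ]
 px per mm x,y,z [[0.33, 0.26, 0.02], [0.21, -0.24, -0.29]]
shaft 0.9825178980827332 obs [-1.11111111 -3.14814815] exp [-0.58127756 -1.85644465] diff px [-0.52983355 -1.2917035 ]
 px per mm x,y,z [[0.32, 0.26, 0.02], [0.2, -0.23, -0.27]]
```

```bash
python3 - <<'E'
from plan import *
s=status.observe(); print(s['position'])
xs=[500,500,506,520,536,552,567,580,588,590.8]; zs=[160,158]+[157.5]*8
rows([(x,238.4+(x-590.8)*.0627,z,3.6) for x,z in zip(xs,zs)],world=True)
E
```

```text
[500.26160813 232.65190179 164.45401726]
[0.0003, 0.0001, 0.0045, 0.1, 0.1, 0.0, 0, 0.0003, 0.0001, 0.0065, 0.1, 0.1, 0.0, 0, -0.0057, 0.0001, 0.007, 0.1, 0.1, 0.0, 0, -0.0198, 0.0001, 0.007, 0.1, 0.1, 0.0, 0, -0.0358, 0.0, 0.007, 0.1, 0.1, 0.0, 0, -0.0518, 0.0, 0.007, 0.1, 0.1, 0.0, 0, -0.0669, 0.0, 0.007, 0.1, 0.1, 0.0, 0, -0.0799, 0.0, 0.007, 0.1, 0.1, 0.0, 0, -0.0879, 0.0, 0.007, 0.1, 0.1, 0.0, 0, -0.0907, 0.0, 0.007, 0.1, 0.1, 0.0, 0]
```

Call:
jog_arm(
  series=[0.0003,0.0001,0.0045,0.1,0.1,0,0,0.0003,0.0001,0.0065,0.1,0.1,0,0,-0.0057,0.0001,0.007,0.1,0.1,0,0,-0.0198,0.0001,0.007,0.1,0.1,0,0,-0.0358,0,0.007,0.1,0.1,0,0,-0.0518,0,0.007,0.1,0.1,0,0,-0.0669,0,0.007,0.1,0.1,0,0,-0.0799,0,0.007,0.1,0.1,0,0,-0.0879,0,0.007,0.1,0.1,0,0,-0.0907,0,0.007,0.1,0.1,0,0],
)

```text
time_s: 39.4
position: [591.2, 238.3, 157.3]
orientation: [-3.141, -0.001, -3.079]
force: [0.2, -0.1, -1.1]
finger_gap: 20.2
```

```bash
python3 - <<'E'
from h import *
cap('scene'); cap('scene')
E
sed -i 's/bx=(315,140,100,100)/bx=(335,135,100,100)/; s/140:240,315:415/135:235,335:435/' standfit.py; python3 standfit.py s27.png 0 1.5 0
python3 - <<'E'
from plan import *
s=status.observe(); print(s['position'])
zs=[155,152.5,150,148,146.5,145.5,145,144.5,144.5,144.5]
rows([(590.8,238.4,z,3.6) for z in zs],world=True)
E
```

```text
39.55 [590.46685402 238.46553946 157.49468842] [-3.14076995e+00 -1.34228907e-03 -3.07822814e+00] [-0.77725933  0.55093296 -1.2159977 ]
[590.46685402 238.46553946 157.49468842]
[-0.0003, -0.0001, 0.0025, -0.0, -0.1, 0.0, 0, -0.0003, -0.0001, 0.005, -0.0, -0.1, 0.0, 0, -0.0003, -0.0001, 0.0075, -0.0, -0.1, 0.0, 0, -0.0003, -0.0001, 0.0095, -0.0, -0.1, 0.0, 0, -0.0003, -0.0001, 0.011, -0.0, -0.1, 0.0, 0, -0.0003, -0.0001, 0.012, -0.0, -0.1, 0.0, 0, -0.0003, -0.0001, 0.0125, -0.0, -0.1, 0.0, 0, -0.0003, -0.0001, 0.013, -0.0, -0.1, 0.0, 0, -0.0003, -0.0001, 0.013, -0.0, -0.1, 0.0, 0, -0.0003, -0.0001, 0.013, -0.0, -0.1, 0.0, 0]
```

View pics/s27.png

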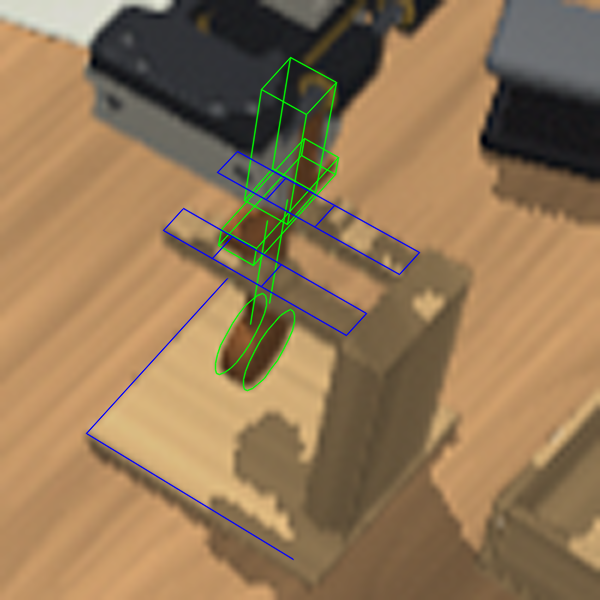

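View pics/raw_s27.png

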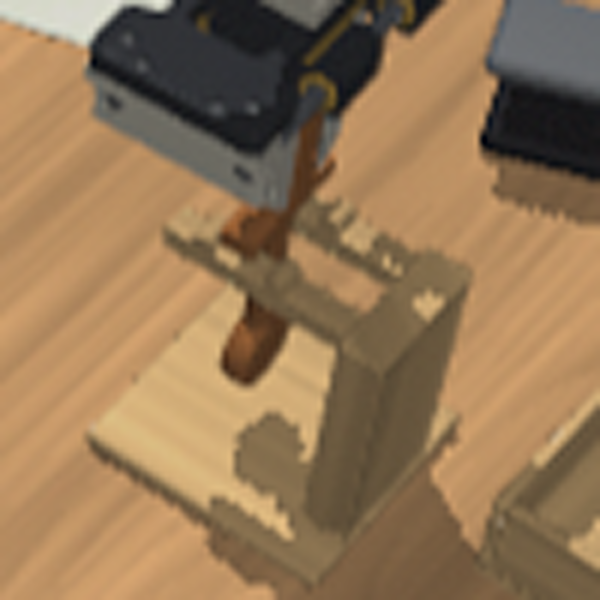

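Call:
jog_arm(
  series=[-0.0003,-0.0001,0.0025,0,-0.1,0,0,-0.0003,-0.0001,0.005,0,-0.1,0,0,-0.0003,-0.0001,0.0075,0,-0.1,0,0,-0.0003,-0.0001,0.0095,0,-0.1,0,0,-0.0003,-0.0001,0.011,0,-0.1,0,0,-0.0003,-0.0001,0.012,0,-0.1,0,0,-0.0003,-0.0001,0.0125,0,-0.1,0,0,-0.0003,-0.0001,0.013,0,-0.1,0,0,-0.0003,-0.0001,0.013,0,-0.1,0,0,-0.0003,-0.0001,0.013,0,-0.1,0,0],
)

```text
time_s: 40.8
position: [590.7, 238.4, 144.9]
orientation: [-3.141, 0.001, -3.078]
force: [-1.1, -0.3, 2.7]
finger_gap: 19.9
```

```bash
python3 standfit.py s28.png 0 1.5 0; python3 - <<'E'
from h import *
d=cap('scene'); s=status.observe(); print(s['position'],s['force'],s['moment'])
# compare to the grasp-time picture s4c (crop 130:240,340:440, fx 6, fy 5.4)
a=cv2.imread('pics/s4c.png'); b=cv2.resize(d['image'][130:240,340:440,::-1],None,fx=6,fy=5.4,interpolation=cv2.INTER_CUBIC)
for n,(u0,u1,v0,v1) in (('head',(180,260,300,390)),('barL',(185,235,225,275)),('stand',(300,440,250,500)),('handle',(250,300,150,210))):
    r=cv2.matchTemplate(b,a[v0:v1,u0:u1],cv2.TM_CCOEFF_NORMED); _,mx,_,l=cv2.minMaxLoc(r); print(n,mx,(l[0]-u0)/6,(l[1]-v0)/5.4)
E
```

```text
40.85 [590.74423765 238.3676434  144.91606495] [-3.14076715e+00  5.79062280e-04 -3.07825271e+00] [-1.4491804  -1.1236766   3.63462358]
[590.7796304  238.37412012 144.91981063] [-1.34622713 -1.12728489  3.99674537] [-0.17428248  0.42415074  0.02133307]
head 0.989912748336792 0.0 0.18518518518518517
barL 0.9620473384857178 -0.16666666666666666 0.18518518518518517
stand 0.9979631900787354 0.0 0.0
handle 0.9795214533805847 0.0 0.0
```

View pics/raw_s28.png

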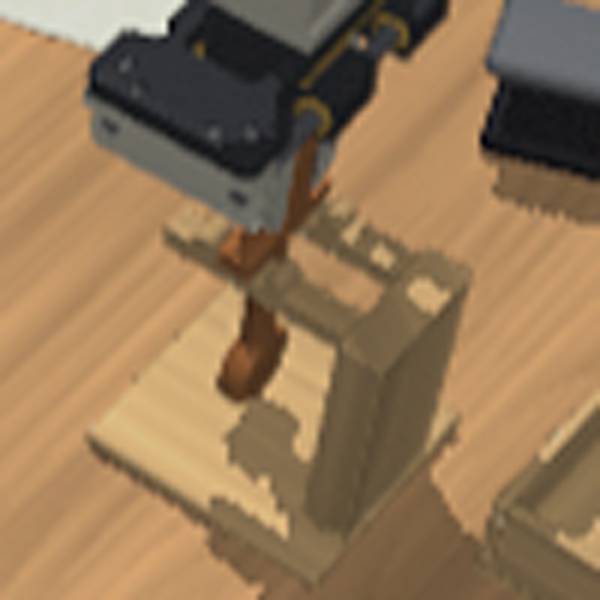

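Call:
jog_arm(
  series=[0,0,0,0,0,0,0.24,0,0,0,0,0,0,0.27,0,0,0,0,0,0,0.32,0,0,0,0,0,0,0.4,0,0,0,0,0,0,0.5,0,0,0,0,0,0,0.7,0,0,0,0,0,0,0.9,0,0,0,0,0,0,1,0,0,0,0,0,0,1,0,0,0,0,0,0,1],
)

```text
time_s: 42.15
position: [590.8, 238.4, 144.9]
orientation: [-3.141, 0.001, -3.078]
force: [-0.2, -0.8, 0.2]
finger_gap: 90.9
```

```bash
python3 standfit.py s29.png 0 1.5 0; python3 - <<'E'
from h import *
d=cap('scene'); s=status.observe(); print(s['position'],s['force'],s['finger_gap'])
a=cv2.imread('pics/s4c.png'); b=cv2.resize(d['image'][130:240,340:440,::-1],None,fx=6,fy=5.4,interpolation=cv2.INTER_CUBIC)
for n,(u0,u1,v0,v1) in (('head',(180,260,300,390)),('stand',(300,440,250,500))):
    r=cv2.matchTemplate(b,a[v0:v1,u0:u1],cv2.TM_CCOEFF_NORMED); _,mx,_,l=cv2.minMaxLoc(r); print(n,mx,(l[0]-u0)/6,(l[1]-v0)/5.4)
E
```

```text
42.2 [590.75476789 238.36017507 144.90494583] [-3.14078269e+00  5.76023099e-04 -3.07830763e+00] [-0.86511936 -0.54759718  0.40930646]
[590.78160287 238.33539987 144.91773072] [0.17455642 1.25268123 0.02208091] 92.74086601566795
head 0.9962806701660156 0.0 0.0
stand 0.8414247035980225 0.0 0.18518518518518517
```

View pics/raw_s29.png

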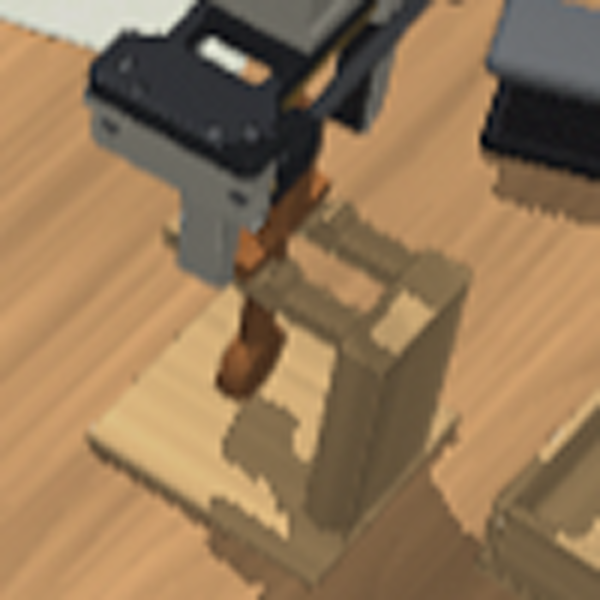

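Released; the head sits exactly where it hung at the start. Now straight up and clear.

Call:
jog_arm(
  series=[0,0,-0.006,0,0,0,1,0,0,-0.018,0,0,0,1,0,0,-0.034,0,0,0,1,0,0,-0.052,0,0,0,1,0,0,-0.07,0,0,0,1,0,0,-0.088,0,0,0,1,0,0,-0.105,0,0,0,1,0.01,0,-0.115,0,0,0,1,0.02,0,-0.12,0,0,0,1,0.02,0,-0.12,0,0,0,1],
)

```text
time_s: 43.5
position: [569.6, 237.5, 265.5]
orientation: [-3.141, 0.001, -3.077]
force: [-0.2, -0.6, -0.1]
finger_gap: 93.0
```

```bash
python3 - <<'E'
from h import *
d=cap('scene','s30.png'); c=cap('top','t30.png'); s=status.observe(); print(s['time_s'],s['position'],s['force'],s['finger_gap'])
a=cv2.imread('pics/scene0.png'); b=d['image'][:,:,::-1].copy()
for n,(u0,u1,v0,v1) in (('spoon head',(370,386,184,202)),('spoon bar',(370,392,160,182)),('post',(385,415,180,230)),('glue0',(264,281,215,246)),('tape',(303,346,257,297)),('glue1',(348,369,258,293)),('glue2',(376,395,256,290)),('punch',(412,464,132,168)),('paint',(158,208,410,460))):
    r=cv2.matchTemplate(b[max(v0-15,0):v1+15,u0-15:u1+15],a[v0:v1,u0:u1],cv2.TM_CCOEFF_NORMED); _,mx,_,l=cv2.minMaxLoc(r); print(n,round(mx,3),l[0]-15,l[1]-min(15,v0))
cv2.imwrite('pics/s30c.png',np.hstack([cv2.resize(b[135:245,330:430],None,fx=4,fy=4,interpolation=cv2.INTER_CUBIC),cv2.resize(b[245:355,195:295],None,fx=4,fy=4,interpolation=cv2.INTER_CUBIC)]))
E
```

```text
43.6 [570.32535572 237.02765341 264.55712181] [ 0.40354841  0.35703462 -0.48108751] 92.79041428970163
spoon head 0.972 0 0
spoon bar 0.969 0 0
post 0.904 0 0
glue0 0.619 0 0
tape 0.999 0 0
glue1 0.999 0 0
glue2 0.631 0 0
punch 1.0 0 0
paint 1.0 0 0
```

View pics/s30c.png

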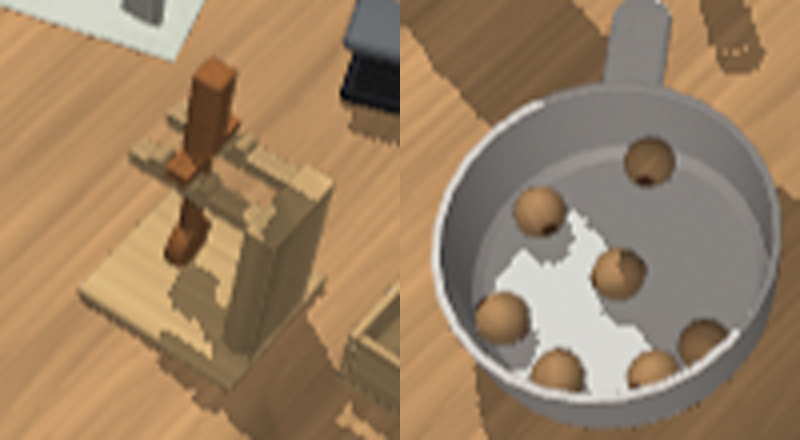

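```bash
python3 - <<'E'
from plant import ticket,status
print(ticket.close_job()); print(status.observe()['time_s'])
E
```

```text
the job is handed in; nothing more can be done
None
the job is handed in; nothing more can be done
```

I took the spoon off its stand, stirred two counter-clockwise turns from the tab back to the tab, hung it back in both notches, let go and handed the job in at about 43.6 s. No verdict was reported, so whether each step counted rests on my own tracking.

**How the stirring went**
- **First turn:** It ran at a radius of about 42 mm. Three quarters of the way round the spoon jammed on a bead, with about 17 N pushing up, so I lifted it and set it down again.
- **Tilt:** On the last quarter of that turn the spoon tilted about 17° in the grip. I straightened it against the bowl wall. Because the tilt put the head off position, I started again from just before the three-quarter point so that no step was missed.
- **Second turn:** It was narrower, at a radius of about 33 mm, edge-first, with one lift part-way to turn the wrist round. It finished about 9° short of the tab, within the allowed window by my estimate.

**Last checks**
- **Spoon:** It hangs upright. Its head and cross-bar match the first picture with no pixel shift. The gripper is open and well clear, and the force reading is near zero.
- **Beads:** All seven are visible in the bowl. By my position estimates all six outer beads had moved well over 12 mm.
- **Other things:** Every bystander matched the first picture with no shift. Two glue sticks (`glue0` and `glue2`) matched less well, at about 0.62; I put that down to the arm's shadow but did not check further.
- **Disagreement:** The two cameras differed by about 4 mm in x. I relied on the scene camera, which agreed with the arm's own readings.

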